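# Put a brooch away in a gasketed storage case and latch it

### The arm

A 6-joint arm with a two-finger parallel gripper is mounted at the origin on the work surface. World frame = base frame: x ahead of the robot, y to its left, z up, the work surface at z = 0. Lengths are in m, angles in rad, forces in N, time in s.
With the tool pointing down it reaches from about 0.3 to 0.775 m from the base axis. Payload 14.6 kg.
Tool frame: the origin (TCP) lies at the very end of the fingers, on their centre line; the grasp point (between the pads) lies 19 mm behind it; z points along the fingers, y is the direction in which the jaws open and shut (so a half turn about z gives the same grasp; the last joint's range is limited). The gripper opens to 94 mm and grips with 3 to 60 N. Pads are 16 mm wide; open, the fingers measure 119 mm over their backs; the gripper's body (75 mm by 177 mm) begins 78 mm behind the grasp point.
Start: joints at [-1.23, 0.3, 1.521, -0, 1.321, -0.067], TCP at [0.218, -0.505, 0.205] pointing down, gripper open.
Joint ranges: [-3.03, 3.03], [-0.79, 2.21], [0.23, 2.52], [-1.04, 4.18], [0, 3.07], [-2.55, 2.55]. Speed limits (rad/s): [2.22, 2.22, 2.57, 3.14, 3.14, 3.14].

### API

Orientations are given as [roll, pitch, yaw] about the fixed x, y, z axes, in that order (R = Rz(yaw) Ry(pitch) Rx(roll)).
In Python, from station import ctrl, vision, ticket gives the robot as it stands.
- The arm moves only by the tool step_arm, never from a script. Its argument "steps" is a list of rows, each an object of numbers: "x", "y", "z": the shift along the tool's x, y, z in m; "ax", "ay", "az": the turn, a rotation vector about the tool's x, y, z in degrees; "claw": the finger opening in m, from 0 to 0.094. A call has 1 to 5 rows; each row shifts and turns the pose as measured when the row begins, along the tool's axes as they then stand; what a row does not reach is not made up. A row lasts 1/12 s, in which the tool goes at most 41.7 mm and 7.16 degrees, less where a joint would pass 70% of its speed; a pose out of reach is approached as far as the arm can. A call with a gripper value outside its range is refused whole. The fingers move at their own pace and stop on an object; "grip_force" is the grip in N (left out, the last holds). Time passes only in rows, so rows that do not move let the fingers close. It gives the time, the measured TCP pose, the force and the opening at its end, in the units of the state.
- ctrl.get_obs(): the state, without advancing time (a new reading comes with each control period).
- vision.camera(name): name is "scene" or "top" or "wrist"; returns (picture, depth): 420x560x3 uint8, red, green, blue; 420x560 float32, m along the optical axis (not along the pixel's ray), 0 where there is no reading.
- vision.camera_params(name): a dict with "fov_y" (degrees; the focal length in pixels is half the picture's height over the tangent of half this angle, whatever the lens; pixels are square), "cx", "cy" (the principal point, pixels), "origin" and "attitude" of the camera in the world; the wrist camera has in their place "mount" (4x4, takes a point from camera to tool coordinates, whose origin is the TCP and whose axes are the flange's). Camera axes: x right, y up, looking along -z (the intrinsics and any distortion apply to the point x, -y, -z); pixel columns grow to the right and rows downward; lengths in m; the calibration is good to about 2 mm. A picture is of the moment at which its call begins: read the wrist's pose just before it. camera_params takes no time and is no camera call.
- ticket.hand_in(): hands the job in, once; it reports no verdict.
The state is a dict: "time_s": time; "qpos": joint angles; "joint_vel": joint speeds; "tau": joint torques, N m; "ee_pos": TCP position; "eef_rot": TCP orientation; "force": force on the tool from outside, world axes, zero at the start; "moment": the same for the moment, N m; "grip_width": finger opening in m.
Only numpy, scipy, OpenCV 4.12 (cv2) and the standard library are available. Lean on these libraries where they do the work, as an engineer would, in place of code of your own. Each camera call takes 0.05 s, during which the arm holds its last target.

### The job

Put away the gold brooch with the orange stone that waits on the grey-green mat: press the red tab so that the green storage case springs open, lower its cream tray (do not drop it) flat onto the rose bay inside, then swing the lid down and press it against the rubber gasket until the latch catches and holds it shut by itself. Go easy on the clear lid (never more than 30 N), do not tip the brooch tray, and leave the other brooch tray, the amber jar and the calliper where they are.

Things in the scene. Friction and masses are not known exactly. Their poses are not given: they have to be found in the camera images.
- case: Green open case fixed to the table, 170 (x) x 240 (y) x 63 mm high, walls 8 mm, inner floor 8 mm above the table. Origin: centre of its underside, on the table. Its -x side is the front (latch), its +x side carries the lid's hinge. Three flat brooches lie fixed along its hinge side (lower than 25 mm). The front bar of the black rubber gasket on its rim gives way downwards by up to 13 mm.
- lid (a joint): Lid angle (rad): -0.01 to 0.02 latched, 1.4 fully open (stop); hinge along the case's y. Unlatched, a spring and damper swing it up to 1.4 in about 1.5 s and hold it there. At lid_press, pushing it down takes 1 to 3 N, 4 to 11 N from about 0.1 as its lip meets the sloped hook, 10 to 17 N over the last 4 mm against gasket and hook, then a hard stop about 4 mm below angle 0.
- lid_hinge (a point): On the hinge axis at the middle of the lid's width, 85 mm behind the case's centre and 69 mm above the table; x, y axes turn with the lid: its -x runs from the hinge to the lid's front edge, z out of its upper (outer) face.
- lid_press (a point): Point on the outer face of the lid (8 mm thick, 240 mm wide, green frame with clear panel) where it is best pressed: 142 mm from the hinge axis, on the middle line, on the 45 mm wide front frame bar. A 70 mm wide lip reaches on to 178 mm from the hinge; keep off it, the hook comes over it.
- latch (a joint): Angle of the latch rocker (rad): 0 at rest, up to 0.3 with its tab pressed; about 0.15 lets the lid go. Closing the lid pushes it to about 0.14 by its sloped hook; it snaps back to 0 as it catches over the lid's lip. Its height varies by 1.5 mm either way between cases, so how far the lid must go is to be felt: less than 2 mm below where it then stays latched.
- latch_tab (a point): Top of the red press tab (46 mm along x, 44 mm wide, 7 mm thick) in front of the case, 10 mm from the tab's outer end, 138 mm in front of the case's centre, about 49 mm above the table when at rest. Pressing it down takes up to 5 to 8 N and goes down by up to 15 mm; the lid pops after 5 to 9 mm. The pivot lies 50 mm towards the case; its steel hook stands up to 101 mm above the table.
- bay: Rose coloured square pad on the case's floor, where the tray belongs: 76 x 76 mm, 3 mm thick, with a cream rim 4 mm wide standing 4 mm above the pad (68 mm clear inside). Origin: centre of its underside (8 mm above the table); the tray's origin ends 3 mm above it.
- tray: Cream card tray, open topped, 54 x 54 x 36 mm high, walls 3 mm, 70 g, holding the gold brooch with the orange stone (fixed in it, lower than the walls). Origin: centre of its underside; x, y along its sides.
- other_tray: Bystander: the same cream tray, with a black brooch with a violet stone.
- jar: Bystander: amber glass jar with white cap, 56 mm diameter, 75 mm high. Origin: centre of its underside.
- calliper: Bystander: steel calliper lying flat, 130 mm long. Origin: centre of its beam's underside, x along the beam.
Mind the look-alikes: they are no part of the job. What is shaped like the tray but blue is not meant.

How it is judged:
On the way, in this order (a step that is already met when the one before it is completed fails the run):
1. the lid has sprung open (value of joint lid above 1.2 rad), for 0.2 s.
2. the brooch tray rests flat in the bay, released, with the lid still open (horizontal distance between tray and bay below 0.015 m and z of tray in the frame of bay below 0.006 m and angle between tray's own z axis and vertical below 0.1 rad and contact force between the fingers and tray below 0.1 N and value of joint lid above 0.8 rad), for 0.2 s.
3. the lid is shut (value of joint lid below 0.035 rad and value of joint latch below 0.06 rad), for 0.2 s.
At the end, for the whole second after the job is handed in: The lid is latched shut by itself (lid angle under 0.035 rad, latch rocker back under 0.06 rad), and the brooch tray lies at rest, flat (under 0.1 rad, underside within 3 mm of the pad) in the bay, its centre within 15 mm of the bay's centre (all of step 3 and horizontal distance between tray and bay below 0.015 m and z of tray in the frame of bay below 0.006 m and angle between tray's own z axis and vertical below 0.1 rad and linear speed of tray below 0.02 m/s); the robot touches nothing.
It fails at once if the lid is pressed with more than 30 N (contact force between any of the arm, the fingers and lid above 30 N).
It fails at once if the brooch tray is dropped (falling free faster than 0.5 m/s) (linear speed of tray above 0.5 m/s and contact force between the fingers and tray below 0.1 N).
It fails at once if the brooch tray is tipped by more than 0.6 rad (angle between tray's own z axis and vertical above 0.6 rad).
It fails at once if the other tray, the jar or the calliper is moved by more than 30 mm (distance of any of other_tray, jar, calliper from where it was at the start of the episode above 0.03 m).
It also fails if it takes over 72 s, if anything falls off the work surface, if the arm or the gripper's body presses on something with over 40 N, if the wrist force passes 120 N, or if a joint passes its speed limit or range.

## Working session

There is one attempt and no reset: what is moved stays moved. The work goes in short steps, Python scripts to look and compute and a tool call to move; the robot and the scene stay as the last step left them, time stands still between calls to the robot, and variables do not carry over. Pictures are saved under pics/ and viewed, and the job is handed in when it is done.

Besides the shell and the picture viewer there is one more tool, called after "Request:" by a JSON object that holds its "name" and its "arguments". step_arm: Moves the arm, as the interface text tells. Its arguments: {"type":"object","properties":{"steps":{"type":"array"},"grip_force":{"type":"number"}},"required":["steps"]}

```bash
ls; mkdir -p pics
cat > look.py <<'E'
import cv2,sys,json,numpy as np
from station import ctrl,vision,ticket
E
python3 - <<'E'
from look import *
o=ctrl.get_obs();print(o)
for n in ["scene","top","wrist"]:
    p=vision.camera_params(n);print(n,p)
    im,d=vision.camera(n);np.savez(f"pics/{n}0.npz",im=im,d=d)
    cv2.imwrite(f"pics/{n}0.png",im[:,:,::-1])
    print((d>0).mean(),d[d>0].min() if (d>0).any() else 0,d.max())
E
```

```text
pics
{'time_s': 0.0, 'qpos': array([-1.22959585e+00,  3.00461849e-01,  1.52159509e+00,  5.02801148e-06,
        1.32070187e+00, -6.66110146e-02]), 'joint_vel': array([ 0.0002335 ,  0.00059231,  0.00022943,  0.00183855, -0.00033477,
        0.00030913]), 'tau': array([-9.79356191e-04, -5.31814027e+01, -3.52740026e+01,  7.07681291e-02,
        2.44451640e-02, -1.17370096e-04]), 'ee_pos': array([ 0.21803332, -0.50464371,  0.20488548]), 'eef_rot': array([-3.14042941e+00, -8.24806567e-05,  4.07810197e-01]), 'force': array([-0.34758133,  0.11267946, -0.22276582]), 'moment': array([-0.01020687, -0.04535736,  0.02771838]), 'grip_width': 0.09389279303878954}
scene {'fov_y': 52.10534599667989, 'cx': 275.63913357750334, 'cy': 216.69301862611272, 'origin': array([ 1.29398594, -0.39521609,  0.92406823]), 'attitude': array([ 0.81411126, -0.00937476,  1.15706936])}
0.9959906462585034 0.844827 3.168469
top {'fov_y': 42.7169105754832, 'cx': 282.816818894696, 'cy': 222.5206155520922, 'origin': array([ 0.28850431, -0.04155707,  1.4928917 ]), 'attitude': array([ 0.13063702, -0.00673491, -1.57776308])}
0.9959396258503401 0.7692599 2.420732
wrist {'fov_y': 61.87983996616589, 'cx': 277.38738419800006, 'cy': 207.65179595023315, 'mount': array([[ 1.05543549e-03,  9.59399060e-01,  2.82050224e-01,
         8.22913283e-02],
       [ 9.99999438e-01, -9.84705544e-04, -3.92516345e-04,
        -2.78569650e-04],
       [-9.88433933e-05,  2.82050480e-01, -9.59399561e-01,
        -1.79704482e-01],
       [ 0.00000000e+00,  0.00000000e+00,  0.00000000e+00,
         1.00000000e+00]])}
0.9958035714285715 0.06816185 1.0195698
```

View pics/top0.png

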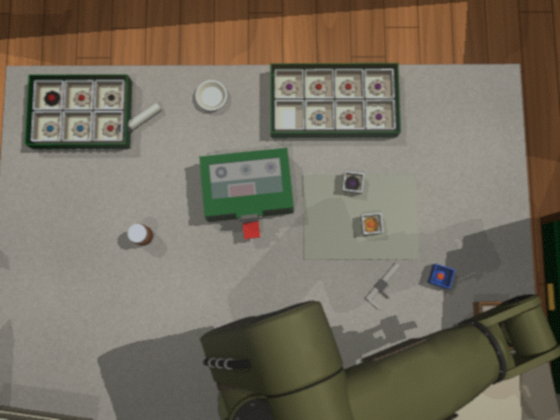

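View pics/scene0.png

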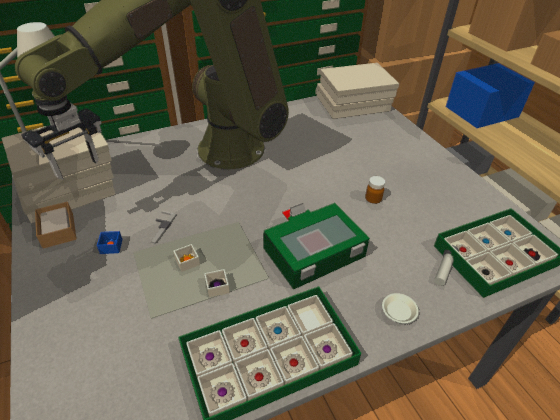

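View pics/wrist0.png

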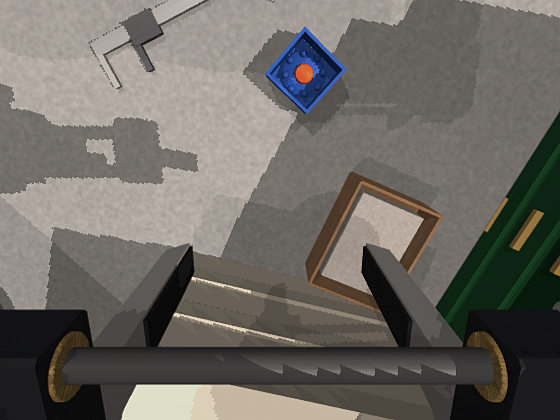

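Candidates for "the tray", by pixel in the top view:
- (372,224): cream with an orange stone, on the mat. This is my choice.
- (353,183): cream with a violet stone, the bystander.
- (440,276): blue with an orange stone, the look-alike.
- The cream compartments in the green sample boxes at (335,100) and (80,113).

The case with the red tab is at (247,185), with the tab at (251,230).

```bash
cat >> look.py <<'E'
from scipy.spatial.transform import Rotation as Ro
H,W=420,560
def cam(n,obs=None):
    p=vision.camera_params(n);f=H/2/np.tan(np.radians(p["fov_y"])/2)
    if "origin" in p:
        R=Ro.from_euler("xyz",p["attitude"]).as_matrix();t=np.array(p["origin"])
    else:
        Rt=Ro.from_euler("xyz",obs["eef_rot"]).as_matrix();M=np.array(p["mount"])
        R=Rt@M[:3,:3];t=Rt@M[:3,3]+obs["ee_pos"]
    return f,p["cx"],p["cy"],R,t,p
def rays(c,u,v):
    f,cx,cy,R,t,_=c
    d=np.stack([(np.asarray(u,float)-cx)/f,-(np.asarray(v,float)-cy)/f,-np.ones(np.shape(u))],-1)
    return d@R.T
def onplane(c,u,v,z):
    r=rays(c,u,v);t=c[4];return t+r*((z-t[2])/r[...,2])[...,None]
def cloud(c,d):
    v,u=np.mgrid[:H,:W];return c[4]+rays(c,u,v)*d[...,None]
def proj(c,P):
    f,cx,cy,R,t,_=c;q=(np.asarray(P)-t)@R;return np.stack([cx+f*q[...,0]/-q[...,2],cy-f*q[...,1]/-q[...,2]],-1)
def tri(cs,uvs):
    A=np.zeros((3,3));b=np.zeros(3)
    for c,(u,v) in zip(cs,uvs):
        r=rays(c,u,v);r/=np.linalg.norm(r);Pm=np.eye(3)-np.outer(r,r);A+=Pm;b+=Pm@c[4]
    x=np.linalg.solve(A,b);return x
E
python3 - <<'E'
from look import *
for n in ["top","scene"]:
    print(n,vision.camera_params(n).keys())
    c=cam(n);z=np.load(f"pics/{n}0.npz");P=cloud(c,z['d']);im=z['im']
    np.save(f"pics/{n}0P.npy",P)
    pts={"top":[(372,224),(353,183),(440,276),(247,185),(251,230),(200,280),(140,234),(384,285)],"scene":[(186,257),(216,283),(110,242),(318,240),(290,213),(375,183),(165,225)]}[n]
    for u,v in pts: print((u,v),P[v,u].round(4),im[v,u])
im=np.load("pics/top0.npz")['im']
cv2.imwrite("pics/crop_top.png",cv2.resize(im[140:300,190:460],None,fx=2.9,fy=2.9,interpolation=cv2.INTER_CUBIC)[:,:,::-1])
im=np.load("pics/scene0.npz")['im']
cv2.imwrite("pics/crop_sc.png",cv2.resize(im[180:310,130:390],None,fx=3,fy=3,interpolation=cv2.INTER_CUBIC)[:,:,::-1])
E
```

```text
top dict_keys(['fov_y', 'cx', 'cy', 'origin', 'attitude'])
(372, 224) [ 0.4771 -0.3008  0.0138] [178  99  51]
(353, 183) [ 0.5928 -0.2502  0.017 ] [81 57 93]
(440, 276) [ 0.3318 -0.4826  0.0174] [177  86  40]
(247, 185) [0.5762 0.0429 0.0788] [134 118 118]
(251, 230) [0.4572 0.0332 0.0581] [171  50  46]
(200, 280) [ 0.3259  0.1775 -0.0043] [151 147 140]
(140, 234) [0.4461 0.3259 0.0771] [182 187 194]
(384, 285) [ 0.3086 -0.3307  0.0045] [86 83 83]
scene dict_keys(['fov_y', 'cx', 'cy', 'origin', 'attitude'])
(186, 257) [ 0.4706 -0.2972  0.0183] [198  77  10]
(216, 283) [ 0.5922 -0.2491  0.0208] [73 32 84]
(110, 242) [ 0.3269 -0.4828  0.0165] [194  72  10]
(318, 240) [0.607  0.0406 0.0789] [139 119 114]
(290, 213) [0.4811 0.0156 0.0804] [135 121 112]
(375, 183) [0.4542 0.3246 0.074 ] [199 200 190]
(165, 225) [ 0.3122 -0.3208  0.0093] [82 78 76]
```

View pics/crop_top.png

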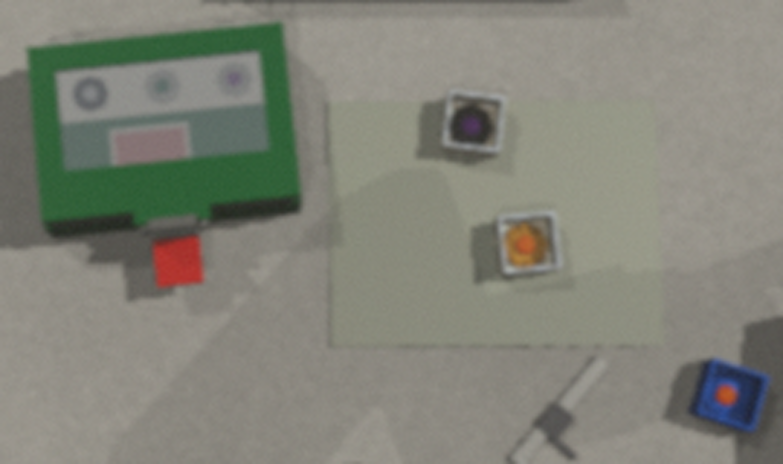

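View pics/crop_sc.png

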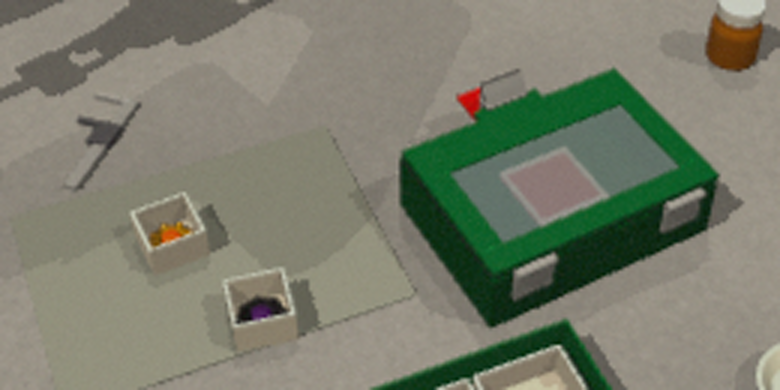

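Run:
```python
from look import *
for n in ["top","scene"]:
    c=cam(n);z=np.load(f"pics/{n}0.npz");P=np.load(f"pics/{n}0P.npy");hsv=cv2.cvtColor(z['im'],cv2.COLOR_RGB2HSV)
    X,Y,Z=P[...,0],P[...,1],P[...,2]
    tb=(abs(X-.4)<.1)&(abs(Y+.15)<.05);print(n,"table z",np.median(Z[tb]))
    # lid top: z>.065 near
    g=(hsv[...,0]>50)&(hsv[...,0]<90)&(hsv[...,1]>120)
    top=(Z>.068)&(abs(X-.575)<.14)&(abs(Y-.04)<.16)&(Z<.1)
    print("lid z",np.median(Z[top&g]))
    m=(top).astype(np.uint8);k=max(cv2.findContours(m,0,1)[0],key=cv2.contourArea)[:,0]
    Q=onplane(c,k[:,0],k[:,1],np.median(Z[top&g]))[:,:2].astype(np.float32)
    r=cv2.minAreaRect(Q);print("lid rect",r)
    red=((hsv[...,0]<8)|(hsv[...,0]>172))&(hsv[...,1]>140)&(abs(X-.46)<.08)&(abs(Y-.03)<.06)
    v,u=np.nonzero(red);print("red",len(u),u.mean(),v.mean(),np.median(P[red],axis=0));
    Q=onplane(c,u,v,.049)[:,:2].astype(np.float32);print(cv2.minAreaRect(Q))
    pink=((hsv[...,0]>160))&(hsv[...,1]>30)&top
    # cream trays
    for nm,(x,y) in dict(tray=(.475,-.298),other=(.592,-.25)).items():
        t=(Z>.026)&(Z<.05)&(abs(X-x)<.045)&(abs(Y-y)<.045)
        zz=np.median(Z[t]);k=np.argwhere(t)[:,::-1]
        Q=onplane(c,k[:,0],k[:,1],zz)[:,:2].astype(np.float32)
        print(nm,zz,np.percentile(Z[t],90),cv2.minAreaRect(Q))
```

```text
top table z 0.0013962785316811166
lid z 0.0788504039683584
lid rect ((0.5764787197113037, 0.04607448726892471), (0.1949397772550583, 0.23995020985603333), 5.57656717300415)
red 240 250.78333333333333 229.75 [0.45850768 0.03363245 0.05060662]
((0.45908963680267334, 0.03409761190414429), (0.04227486625313759, 0.042212747037410736), 6.809183120727539)
tray 0.03567342489543157 0.039826123148687435 ((0.4764297902584076, -0.2958501875400543), (0.05514336749911308, 0.05583052709698677), 4.892324924468994)
other 0.03526145658223134 0.03955354035296081 ((0.5924973487854004, -0.24640513956546783), (0.05521226301789284, 0.05751776322722435), 82.55410766601562)
scene table z 0.002866504724482133
lid z 0.07933766881618198
lid rect ((0.5709513425827026, 0.04276186227798462), (0.22328023612499237, 0.24477748572826385), 5.749481201171875)
red 44 286.5 213.1818181818182 [0.44878319 0.01859222 0.05138044]
((0.4476695656776428, 0.019167691469192505), (0.01801730878651142, 0.03975577652454376), 64.99929809570312)
tray 0.03429996143714786 0.038739743762265764 ((0.47667625546455383, -0.2972092032432556), (0.06567496061325073, 0.055592313408851624), 4.883373260498047)
other 0.03467099471093937 0.03903741797956661 ((0.5926812887191772, -0.24818502366542816), (0.05404551327228546, 0.06297779083251953), 82.01138305664062)
```

```bash
cat >> look.py <<'E'
def plan(target,yaw_deg,n,obs=None):
    """rows (tool axes) from present pose to target, tool pointing down"""
    o=obs or ctrl.get_obs();R=Ro.from_euler("xyz",o["eef_rot"]);p=np.array(o["ee_pos"])
    Rt=Ro.from_euler("xyz",[np.pi,0,np.radians(yaw_deg)])
    rv=(R.inv()*Rt).as_rotvec()
    for i in range(n):
        s=R.as_matrix().T@((np.array(target)-p)/(n-i));
        print(i,"xyz mm",(s*1000).round(1),"rot",np.degrees(rv/n).round(2))
        p=p+R.as_matrix()@s;R=R*Ro.from_rotvec(rv/n)
def st():
    o=ctrl.get_obs();print("t",round(o["time_s"],2),"p",np.round(o["ee_pos"],4),"rpy",np.degrees(o["eef_rot"]).round(1),"F",np.round(o["force"],1),"w",round(o["grip_width"],4),"q",np.round(o["qpos"],2));return o
E
python3 - <<'E'
from look import *
st();plan([.44,.032,.22],185.7,25)
E
```

```text
t 0.15 p [ 0.2181 -0.5047  0.205 ] rpy [-180.    -0.    23.4] F [ 0.1  0.9 -0.3] w 0.0941 q [-1.23  0.3   1.52  0.    1.32 -0.07]
0 xyz mm [ 16.7 -16.2  -0.6] rot [-0.   -0.   -6.49]
1 xyz mm [ 18.4 -14.2  -0.6] rot [-0.   -0.   -6.49]
2 xyz mm [ 19.9 -12.   -0.6] rot [-0.   -0.   -6.49]
3 xyz mm [21.1 -9.7 -0.6] rot [-0.   -0.   -6.49]
4 xyz mm [22.1 -7.3 -0.6] rot [-0.   -0.   -6.49]
5 xyz mm [22.7 -4.7 -0.6] rot [-0.   -0.   -6.49]
6 xyz mm [23.1 -2.1 -0.6] rot [-0.   -0.   -6.49]
7 xyz mm [23.2  0.5 -0.6] rot [-0.   -0.   -6.49]
8 xyz mm [23.   3.1 -0.6] rot [-0.   -0.   -6.49]
9 xyz mm [22.5  5.7 -0.6] rot [-0.   -0.   -6.49]
10 xyz mm [21.7  8.2 -0.6] rot [-0.   -0.   -6.49]
11 xyz mm [20.7 10.6 -0.6] rot [-0.   -0.   -6.49]
12 xyz mm [19.3 12.9 -0.6] rot [-0.   -0.   -6.49]
13 xyz mm [17.7 15.  -0.6] rot [-0.   -0.   -6.49]
14 xyz mm [15.9 16.9 -0.6] rot [-0.   -0.   -6.49]
15 xyz mm [13.9 18.6 -0.6] rot [-0.   -0.   -6.49]
16 xyz mm [11.7 20.1 -0.6] rot [-0.   -0.   -6.49]
17 xyz mm [ 9.4 21.3 -0.6] rot [-0.   -0.   -6.49]
18 xyz mm [ 6.9 22.2 -0.6] rot [-0.   -0.   -6.49]
19 xyz mm [ 4.4 22.8 -0.6] rot [-0.   -0.   -6.49]
20 xyz mm [ 1.7 23.2 -0.6] rot [-0.   -0.   -6.49]
21 xyz mm [-0.9 23.2 -0.6] rot [-0.   -0.   -6.49]
22 xyz mm [-3.5 23.  -0.6] rot [-0.   -0.   -6.49]
23 xyz mm [-6.1 22.4 -0.6] rot [-0.   -0.   -6.49]
24 xyz mm [-8.6 21.6 -0.6] rot [-0.   -0.   -6.49]
```

Request:
{"name": "step_arm", "arguments": {"steps": [{"x":0.017,"y":-0.016,"z":-0.001,"az":-6.5,"claw":0},{"x":0.018,"y":-0.014,"z":-0.001,"az":-6.5,"claw":0},{"x":0.02,"y":-0.012,"z":-0.001,"az":-6.5,"claw":0},{"x":0.021,"y":-0.01,"z":-0.001,"az":-6.5,"claw":0},{"x":0.022,"y":-0.007,"z":-0.001,"az":-6.5,"claw":0}]}}

```text
validation failed for argument at $.st...
```

Request:
{"name": "step_arm", "arguments": {"steps": [{"x":0.023,"y":-0.005,"az":-6.5},{"x":0.023,"y":-0.002,"az":-6.5},{"x":0.023,"y":0.0,"az":-6.5},{"x":0.023,"y":0.003,"az":-6.5},{"x":0.022,"y":0.006,"az":-6.5}]}}

```text
validation failed for argument at $.st...
```

Request:
{"name": "step_arm", "arguments": {"steps": [{"x":0.017,"y":-0.016,"z":-0.001,"ax":0,"ay":0,"az":-6.5,"claw":0.0}]}}

```text
time_s: 0.23
ee_pos: [0.2263, -0.4847, 0.2053]
eef_rot: [-3.14, 0.0, 0.517]
force: [0.5, -0.4, 0.8]
grip_width: 0.0899
```

Request:
{"name": "step_arm", "arguments": {"steps": [{"x":0.018,"y":-0.014,"z":-0.002,"ax":0,"ay":0,"az":-6.5,"claw":0},{"x":0.02,"y":-0.012,"z":-0.002,"ax":0,"ay":0,"az":-6.5,"claw":0},{"x":0.021,"y":-0.01,"z":-0.001,"ax":0,"ay":0,"az":-6.5,"claw":0},{"x":0.022,"y":-0.007,"z":-0.001,"ax":0,"ay":0,"az":-6.5,"claw":0},{"x":0.023,"y":-0.005,"z":-0.001,"ax":0,"ay":0,"az":-6.5,"claw":0}]}}

```text
time_s: 0.65
ee_pos: [0.27, -0.3725, 0.2108]
eef_rot: [-3.137, -0.003, 1.11]
force: [1.2, -0.4, 0.4]
grip_width: 0.0572
```

Request:
{"name": "step_arm", "arguments": {"steps": [{"x":0.023,"y":-0.002,"z":-0.002,"ax":0,"ay":0,"az":-6.5,"claw":0},{"x":0.023,"y":0,"z":-0.002,"ax":0,"ay":0,"az":-6.5,"claw":0},{"x":0.023,"y":0.003,"z":-0.001,"ax":0,"ay":0,"az":-6.5,"claw":0},{"x":0.023,"y":0.006,"z":-0.001,"ax":0,"ay":0,"az":-6.5,"claw":0},{"x":0.022,"y":0.008,"z":-0.001,"ax":0,"ay":0,"az":-6.5,"claw":0}]}}

```text
time_s: 1.07
ee_pos: [0.311, -0.2572, 0.2178]
eef_rot: [-3.139, -0.006, 1.705]
force: [1.0, 0.5, -0.2]
grip_width: 0.0242
```

Request:
{"name": "step_arm", "arguments": {"steps": [{"x":0.021,"y":0.011,"z":-0.002,"ax":0,"ay":0,"az":-6.5,"claw":0},{"x":0.019,"y":0.013,"z":-0.002,"ax":0,"ay":0,"az":-6.5,"claw":0},{"x":0.018,"y":0.015,"z":-0.001,"ax":0,"ay":0,"az":-6.5,"claw":0},{"x":0.016,"y":0.017,"z":-0.001,"ax":0,"ay":0,"az":-6.5,"claw":0},{"x":0.014,"y":0.019,"z":-0.001,"ax":0,"ay":0,"az":-6.5,"claw":0}]}}

```text
time_s: 1.48
ee_pos: [0.3497, -0.1406, 0.2254]
eef_rot: [3.14, -0.007, 2.302]
force: [1.2, -0.2, 0.2]
grip_width: 0.0004
```

Run:
```python
from look import *
st();plan([.44,.032,.18],185.7,10)
```

```text
t 1.48 p [ 0.3497 -0.1406  0.2254] rpy [179.9  -0.4 131.9] F [ 1.2 -0.2  0.2] w 0.0004 q [-0.48 -0.11  1.93  0.    1.34 -1.21]
0 xyz mm [ 6.8 18.2  4.6] rot [ 0.03 -0.03 -5.38]
1 xyz mm [ 5.1 18.8  4.6] rot [ 0.03 -0.03 -5.38]
2 xyz mm [ 3.3 19.2  4.6] rot [ 0.03 -0.03 -5.38]
3 xyz mm [ 1.5 19.4  4.6] rot [ 0.03 -0.03 -5.38]
4 xyz mm [-0.4 19.5  4.6] rot [ 0.03 -0.03 -5.38]
5 xyz mm [-2.2 19.4  4.6] rot [ 0.03 -0.03 -5.38]
6 xyz mm [-4.  19.1  4.6] rot [ 0.03 -0.03 -5.38]
7 xyz mm [-5.8 18.6  4.6] rot [ 0.03 -0.03 -5.38]
8 xyz mm [-7.5 18.   4.5] rot [ 0.03 -0.03 -5.38]
9 xyz mm [-9.1 17.2  4.5] rot [ 0.03 -0.03 -5.38]
```

Request:
{"name": "step_arm", "arguments": {"steps": [{"x":0.007,"y":0.018,"z":0.004,"ax":0,"ay":0,"az":-5.5,"claw":0},{"x":0.005,"y":0.019,"z":0.004,"ax":0,"ay":0,"az":-5.5,"claw":0},{"x":0.003,"y":0.019,"z":0.004,"ax":0,"ay":0,"az":-5.5,"claw":0},{"x":0.002,"y":0.02,"z":0.004,"ax":0,"ay":0,"az":-5.5,"claw":0},{"x":0,"y":0.02,"z":0.004,"ax":0,"ay":0,"az":-5.5,"claw":0}]}}

```text
time_s: 1.9
ee_pos: [0.3945, -0.0467, 0.2061]
eef_rot: [3.137, -0.003, 2.809]
force: [-0.0, 0.1, -0.3]
grip_width: 0.0007
```

Request:
{"name": "step_arm", "arguments": {"steps": [{"x":-0.002,"y":0.019,"z":0.004,"ax":0,"ay":0,"az":-5.5,"claw":0},{"x":-0.004,"y":0.019,"z":0.004,"ax":0,"ay":0,"az":-5.5,"claw":0},{"x":-0.006,"y":0.019,"z":0.004,"ax":0,"ay":0,"az":-5.5,"claw":0},{"x":-0.008,"y":0.018,"z":0.004,"ax":0,"ay":0,"az":-5.5,"claw":0},{"x":-0.009,"y":0.017,"z":0.004,"ax":0,"ay":0,"az":-5.5,"claw":0}]}}

```text
time_s: 2.32
ee_pos: [0.4366, 0.047, 0.185]
eef_rot: [3.136, -0.001, -2.969]
force: [-0.4, -0.7, 0.0]
grip_width: 0.0007
```

Run:
```python
from look import *
o=st();im,d=vision.camera("wrist");np.savez("pics/w1.npz",im=im,d=d);cv2.imwrite("pics/w1.png",im[:,:,::-1])
c=cam("wrist",o);P=cloud(c,d);hsv=cv2.cvtColor(im,cv2.COLOR_RGB2HSV)
red=((hsv[...,0]<8)|(hsv[...,0]>172))&(hsv[...,1]>140)&(P[...,2]>.03)
v,u=np.nonzero(red);print(u.mean(),v.mean(),np.median(P[red],axis=0));Q=onplane(c,u,v,.049)[:,:2].astype(np.float32);print(cv2.minAreaRect(Q))
```

```text
t 2.32 p [0.4366 0.047  0.185 ] rpy [ 179.7   -0.  -170.1] F [-0.4 -0.7  0. ] w 0.0007 q [ 0.02  0.07  1.84  0.01  1.23 -1.72]
259.0940950552088 215.951992318771 [0.45669716 0.03416269 0.05023913]
((0.48129504919052124, -0.0013778209686279297), (0.1551557034254074, 0.10826817899942398), 82.71308135986328)
```

View pics/w1.png

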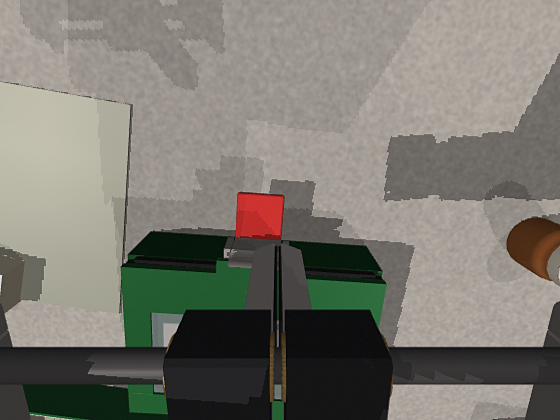

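The wrist view shows the red tab at (260,215) with the closed fingertips just above its case side at (275,245). The front of the case runs along row 245 or so.

Run:
```python
from look import *
o=ctrl.get_obs();z=np.load("pics/w1.npz");im,d=z['im'],z['d'];c=cam("wrist",o);hsv=cv2.cvtColor(im,cv2.COLOR_RGB2HSV)
red=(((hsv[...,0]<8)|(hsv[...,0]>172))&(hsv[...,1]>140)).astype(np.uint8);red[:, :200]=0;red[:,320:]=0;red[280:]=0
k=max(cv2.findContours(red,0,1)[0],key=cv2.contourArea)[:,0];print(cv2.boundingRect(k))
Q=onplane(c,k[:,0],k[:,1],.0495)[:,:2].astype(np.float32);r=cv2.minAreaRect(Q);print(r,cv2.boxPoints(r))
# triangulate outer-left corner etc. : centre of outer edge from top view/wrist
ct=cam("top");zt=np.load("pics/top0.npz");h=cv2.cvtColor(zt['im'],cv2.COLOR_RGB2HSV)
rt=(((h[...,0]<8)|(h[...,0]>172))&(h[...,1]>140)).astype(np.uint8);rt[:215]=0;rt[245:]=0;rt[:,:230]=0;rt[:,275:]=0
kt=max(cv2.findContours(rt,0,1)[0],key=cv2.contourArea)[:,0]
def corners(k,ccc,zz=.0495):
    Q=onplane(ccc,k[:,0],k[:,1],zz)[:,:2];x=np.array([np.cos(.0995),np.sin(.0995)]);y=np.array([-x[1],x[0]])
    return [tuple(k[np.argmax(Q@(-x+s*y))]) for s in(1,-1)]
a,b=corners(k,c),corners(kt,ct);print(a,b)
for i in range(2): print(tri([c,ct],[a[i],b[i]]))
```

```text
(235, 193, 49, 47)
((0.45796138048171997, 0.03643757104873657), (0.0445597879588604, 0.04371365159749985), 6.226479530334473) [[0.43344235 0.05574901]
 [0.4381835  0.01229323]
 [0.4824804  0.01712613]
 [0.47773927 0.06058192]]
[(np.int32(283), np.int32(196)), (np.int32(238), np.int32(193))] [(np.int32(245), np.int32(238)), (np.int32(259), np.int32(235))]
[0.43786513 0.05326249 0.0358878 ]
[0.44713092 0.01237917 0.02067518]
```

Run:
```python
from look import *
st();plan([.446,.035,.056],185.9,4)
```

```text
t 2.37 p [0.4372 0.049  0.1843] rpy [ 1.796e+02 -1.000e-01 -1.696e+02] F [-0.3  0.9 -1.5] w 0.0005 q [ 0.02  0.07  1.84  0.01  1.23 -1.73]
0 xyz mm [-1.6 -4.  32. ] rot [ 0.09 -0.02  1.12]
1 xyz mm [-1.7 -4.  32.1] rot [ 0.09 -0.02  1.12]
2 xyz mm [-1.7 -3.9 32.1] rot [ 0.09 -0.02  1.12]
3 xyz mm [-1.8 -3.8 32.1] rot [ 0.09 -0.02  1.12]
```

Request:
{"name": "step_arm", "arguments": {"steps": [{"x":-0.002,"y":-0.006,"z":0.02,"ax":0,"ay":0,"az":2,"claw":0},{"x":-0.002,"y":-0.005,"z":0.03,"ax":0,"ay":0,"az":2,"claw":0},{"x":-0.002,"y":-0.004,"z":0.03,"ax":0,"ay":0,"az":0.5,"claw":0},{"x":-0.001,"y":0,"z":0.02,"ax":0,"ay":0,"az":0,"claw":0},{"x":0,"y":0,"z":0,"ax":0,"ay":0,"az":0,"claw":0}]}}

```text
time_s: 2.78
ee_pos: [0.4472, 0.0376, 0.0808]
eef_rot: [3.136, 0.001, -3.036]
force: [-1.0, -0.6, 0.2]
grip_width: 0.0006
```

Run:
```python
from look import *
st();plan([.446,.035,.053],185.9,2)
```

```text
t 2.78 p [0.4472 0.0376 0.0808] rpy [ 179.7    0.  -174. ] F [-1.  -0.6  0.2] w 0.0006 q [-0.    0.23  1.93  0.01  0.98 -1.68]
0 xyz mm [ 0.8 -1.3 13.9] rot [0.17 0.02 0.06]
1 xyz mm [ 0.8 -1.3 13.9] rot [0.17 0.02 0.06]
```

Next I press down in small rows and watch the force.

Request:
{"name": "step_arm", "arguments": {"steps": [{"x":0.001,"y":-0.001,"z":0.014,"ax":0,"ay":0,"az":0,"claw":0},{"x":0.001,"y":-0.001,"z":0.014,"ax":0,"ay":0,"az":0,"claw":0},{"x":0,"y":0,"z":0.004,"ax":0,"ay":0,"az":0,"claw":0},{"x":0,"y":0,"z":0.004,"ax":0,"ay":0,"az":0,"claw":0},{"x":0,"y":0,"z":0.003,"ax":0,"ay":0,"az":0,"claw":0}]}}

```text
time_s: 3.2
ee_pos: [0.4462, 0.0355, 0.0445]
eef_rot: [3.136, 0.001, -3.036]
force: [-4.9, -0.5, 7.5]
grip_width: -0.0001
```

Request:
{"name": "step_arm", "arguments": {"steps": [{"x":0,"y":0,"z":0.004,"ax":0,"ay":0,"az":0,"claw":0},{"x":0,"y":0,"z":0.004,"ax":0,"ay":0,"az":0,"claw":0},{"x":0,"y":0,"z":0.002,"ax":0,"ay":0,"az":0,"claw":0}]}}

```text
time_s: 3.45
ee_pos: [0.4476, 0.0356, 0.0373]
eef_rot: [3.136, 0.004, -3.036]
force: [-4.3, -0.6, 7.4]
grip_width: 0.0003
```

Run:
```python
from look import *
st()
im,d=vision.camera("scene");cv2.imwrite("pics/s2.png",im[:,:,::-1])
```

```text
t 3.45 p [0.4476 0.0356 0.0373] rpy [ 179.7    0.2 -174. ] F [-4.3 -0.6  7.4] w 0.0003 q [-0.01  0.31  1.96  0.01  0.87 -1.69]
```

View pics/s2.png

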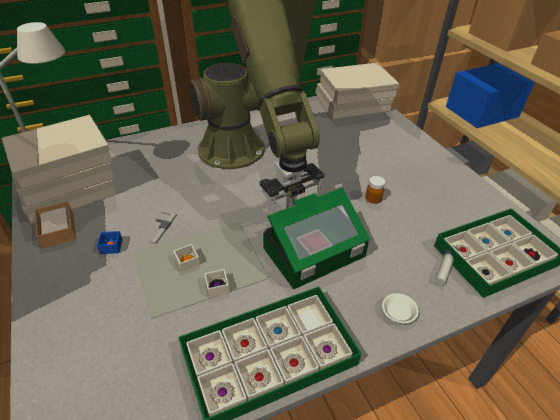

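The lid, at (318,210), has popped and is swinging up. I'll back away from it and head for the tray.

Request:
{"name": "step_arm", "arguments": {"steps": [{"x":0.005,"y":0,"z":-0.02,"ax":0,"ay":0,"az":0,"claw":0},{"x":0.01,"y":0,"z":-0.03,"ax":0,"ay":0,"az":0,"claw":0.094},{"x":0.01,"y":0,"z":-0.04,"ax":0,"ay":0,"az":0,"claw":0.094},{"x":0.005,"y":-0.01,"z":-0.04,"ax":0,"ay":0,"az":0,"claw":0.094},{"x":0,"y":-0.03,"z":-0.02,"ax":0,"ay":0,"az":0,"claw":0.094}]}}

```text
time_s: 3.92
ee_pos: [0.4184, -0.0062, 0.1901]
eef_rot: [3.135, -0.003, -3.032]
force: [-0.1, -0.4, -0.4]
grip_width: 0.0236
```

Run:
```python
from look import *
st();plan([.47,-.297,.14],184.9,9)
```

```text
t 3.92 p [ 0.4184 -0.0062  0.1901] rpy [ 179.6   -0.2 -173.7] F [-0.1 -0.4 -0.4] w 0.0236 q [-0.11  0.02  1.88  0.01  1.24 -1.79]
0 xyz mm [ -2.2 -32.8   5.3] rot [ 0.04 -0.02  0.15]
1 xyz mm [ -2.3 -32.8   5.4] rot [ 0.04 -0.02  0.15]
2 xyz mm [ -2.4 -32.8   5.4] rot [ 0.04 -0.02  0.15]
3 xyz mm [ -2.4 -32.7   5.4] rot [ 0.04 -0.02  0.15]
4 xyz mm [ -2.5 -32.7   5.4] rot [ 0.04 -0.02  0.15]
5 xyz mm [ -2.6 -32.7   5.5] rot [ 0.04 -0.02  0.15]
6 xyz mm [ -2.7 -32.7   5.5] rot [ 0.04 -0.02  0.15]
7 xyz mm [ -2.8 -32.7   5.5] rot [ 0.04 -0.02  0.15]
8 xyz mm [ -2.9 -32.7   5.5] rot [ 0.04 -0.02  0.15]
```

Request:
{"name": "step_arm", "arguments": {"steps": [{"x":-0.002,"y":-0.033,"z":0.002,"ax":0,"ay":0,"az":0,"claw":0.094},{"x":-0.002,"y":-0.033,"z":0.004,"ax":0,"ay":0,"az":0,"claw":0.094},{"x":-0.002,"y":-0.033,"z":0.006,"ax":0,"ay":0,"az":0.5,"claw":0.094},{"x":-0.003,"y":-0.033,"z":0.006,"ax":0,"ay":0,"az":0.5,"claw":0.094},{"x":-0.003,"y":-0.033,"z":0.006,"ax":0,"ay":0,"az":0,"claw":0.094}]}}

```text
time_s: 4.33
ee_pos: [0.4515, -0.1757, 0.176]
eef_rot: [-3.141, 0.016, -3.046]
force: [0.5, 0.9, -0.1]
grip_width: 0.0568
```

Request:
{"name": "step_arm", "arguments": {"steps": [{"x":-0.003,"y":-0.033,"z":0.006,"ax":0,"ay":0,"az":0,"claw":0.094},{"x":-0.003,"y":-0.033,"z":0.006,"ax":0,"ay":0,"az":0,"claw":0.094},{"x":-0.003,"y":-0.033,"z":0.006,"ax":0,"ay":0,"az":0,"claw":0.094},{"x":-0.003,"y":-0.025,"z":0.006,"ax":0,"ay":0,"az":0,"claw":0.094},{"x":0,"y":0,"z":0,"ax":0,"ay":0,"az":0,"claw":0.094}]}}

```text
time_s: 4.75
ee_pos: [0.4762, -0.3097, 0.1515]
eef_rot: [-3.139, 0.019, -3.05]
force: [0.3, 0.3, -0.1]
grip_width: 0.0907
```

Run:
```python
from look import *
o=st();im,d=vision.camera("wrist");np.savez("pics/w3.npz",im=im,d=d);cv2.imwrite("pics/w3.png",im[:,:,::-1])
c=cam("wrist",o);P=cloud(c,d)
X,Y,Z=P[...,0],P[...,1],P[...,2]
t=(Z>.028)&(Z<.045)&(abs(X-.476)<.045)&(abs(Y+.297)<.045)
zz=np.median(Z[t]);k=np.argwhere(t)[:,::-1];Q=onplane(c,k[:,0],k[:,1],zz)[:,:2].astype(np.float32);print(zz,k.mean(0),cv2.minAreaRect(Q))
im,d=vision.camera("top");np.savez("pics/t3.npz",im=im,d=d);cv2.imwrite("pics/t3.png",im[:,:,::-1])
```

```text
t 4.75 p [ 0.4762 -0.3097  0.1515] rpy [-179.9    1.1 -174.7] F [ 0.3  0.3 -0.1] w 0.0907 q [-0.65  0.38  1.55  0.01  1.2  -2.31]
0.03608007883909059 [293.08122744 200.39169675] ((0.47458571195602417, -0.29691824316978455), (0.05540952458977699, 0.054151516407728195), 5.350644111633301)
```

View pics/w3.png

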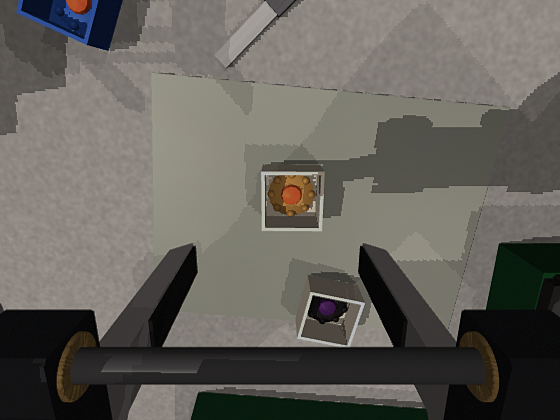

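View pics/t3.png

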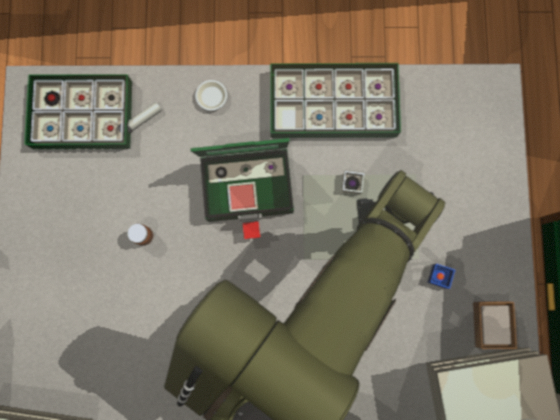

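The wrist view confirms the choice: the cream tray with the orange stone is at (293,200), and the violet one at (330,315) stays clear of the jaws. In the top view the lid is open and the rose bay shows at (243,196).

Run:
```python
from look import *
z=np.load("pics/t3.npz");im,d=z['im'],z['d'];c=cam("top");hsv=cv2.cvtColor(im,cv2.COLOR_RGB2HSV);P=cloud(c,d)
m=((hsv[...,0]<12)|(hsv[...,0]>165))&(hsv[...,1]>90);m[:175]=0;m[215:]=0;m[:,:220]=0;m[:,270:]=0
m=m.astype(np.uint8);k=max(cv2.findContours(m,0,1)[0],key=cv2.contourArea)[:,0];print(cv2.boundingRect(k))
print("z",np.median(P[...,2][m>0]),"center cloud",np.median(P[m>0],axis=0))
Q=onplane(c,k[:,0],k[:,1],.011)[:,:2].astype(np.float32);print(cv2.minAreaRect(Q))
st();plan([.4746,-.2969,.06],185,4)
```

```text
(230, 185, 25, 24)
z 0.011549481520134353 center cloud [0.55802771 0.06086417 0.01154948]
((0.558244526386261, 0.06101665645837784), (0.06406307220458984, 0.06273706257343292), 5.632625579833984)
t 4.85 p [ 0.4761 -0.3067  0.1524] rpy [-179.9    1.1 -174.7] F [-0.2  0.4 -0.1] w 0.094 q [-0.64  0.37  1.55  0.01  1.2  -2.31]
0 xyz mm [ 0.6  2.5 23.1] rot [-0.03  0.27  0.08]
1 xyz mm [ 0.5  2.5 23.1] rot [-0.03  0.27  0.08]
2 xyz mm [ 0.4  2.5 23.1] rot [-0.03  0.27  0.08]
3 xyz mm [ 0.3  2.5 23.1] rot [-0.03  0.27  0.08]
```

Request:
{"name": "step_arm", "arguments": {"steps": [{"x":0.001,"y":0.003,"z":0.02,"ax":0,"ay":0.5,"az":0,"claw":0.094},{"x":0.001,"y":0.003,"z":0.025,"ax":0,"ay":0.5,"az":0,"claw":0.094},{"x":0,"y":0.003,"z":0.025,"ax":0,"ay":0,"az":0,"claw":0.094},{"x":0,"y":0.002,"z":0.02,"ax":0,"ay":0,"az":0,"claw":0.094},{"x":0,"y":0,"z":0,"ax":0,"ay":0,"az":0,"claw":0.094}]}}

```text
time_s: 5.27
ee_pos: [0.4756, -0.2916, 0.0639]
eef_rot: [-3.135, 0.007, -3.045]
force: [-1.2, 0.1, -0.2]
grip_width: 0.0935
```

Run:
```python
from look import *
st();plan([.4746,-.2969,.012],185.2,3)
```

```text
t 5.27 p [ 0.4756 -0.2916  0.0639] rpy [-179.6    0.4 -174.4] F [-1.2  0.1 -0.2] w 0.0935 q [-0.62  0.47  1.64 -0.    1.02 -2.28]
0 xyz mm [ 0.6 -1.6 17.3] rot [-0.12  0.13  0.12]
1 xyz mm [ 0.6 -1.7 17.3] rot [-0.12  0.13  0.12]
2 xyz mm [ 0.5 -1.7 17.3] rot [-0.12  0.13  0.12]
```

Request:
{"name": "step_arm", "arguments": {"steps": [{"x":0.001,"y":-0.003,"z":0.017,"ax":0,"ay":0.2,"az":0.3,"claw":0.094},{"x":0.001,"y":-0.003,"z":0.017,"ax":0,"ay":0.2,"az":0,"claw":0.094},{"x":0,"y":0,"z":0.012,"ax":0,"ay":0,"az":0,"claw":0.094},{"x":0,"y":0,"z":0.005,"ax":0,"ay":0,"az":0,"claw":0.094},{"x":0,"y":0,"z":0,"ax":0,"ay":0,"az":0,"claw":0.094}]}}

```text
time_s: 5.68
ee_pos: [0.4772, -0.2955, 0.0175]
eef_rot: [-3.131, 0.005, -3.045]
force: [0.2, -0.1, -0.1]
grip_width: 0.0943
```

Run:
```python
from look import *
st();plan([.4746,-.2969,.012],185.2,1)
```

```text
t 5.68 p [ 0.4772 -0.2955  0.0175] rpy [-179.4    0.3 -174.5] F [ 0.2 -0.1 -0.1] w 0.0943 q [-0.62  0.54  1.66 -0.01  0.93 -2.28]
0 xyz mm [ 2.7 -1.1  5.5] rot [-0.59  0.26  0.31]
```

Request:
{"name": "step_arm", "arguments": {"grip_force": 12, "steps": [{"x":0.002,"y":-0.001,"z":0.004,"ax":-0.5,"ay":0.3,"az":0.3,"claw":0.075},{"x":0,"y":0,"z":0,"ax":0,"ay":0,"az":0,"claw":0.045},{"x":0,"y":0,"z":0,"ax":0,"ay":0,"az":0,"claw":0.045},{"x":0,"y":0,"z":0,"ax":0,"ay":0,"az":0,"claw":0.045},{"x":0,"y":0,"z":0,"ax":0,"ay":0,"az":0,"claw":0.045}]}}

```text
time_s: 6.1
ee_pos: [0.4767, -0.2972, 0.017]
eef_rot: [-3.138, 0.003, -3.051]
force: [0.6, -0.1, -0.5]
grip_width: 0.0639
```

Request:
{"name": "step_arm", "arguments": {"steps": [{"x":0,"y":0,"z":0,"ax":0,"ay":0,"az":0,"claw":0.045},{"x":0,"y":0,"z":0,"ax":0,"ay":0,"az":0,"claw":0.045},{"x":0,"y":0,"z":0,"ax":0,"ay":0,"az":0,"claw":0.045},{"x":0,"y":0,"z":0,"ax":0,"ay":0,"az":0,"claw":0.045}]}}

```text
time_s: 6.43
ee_pos: [0.4769, -0.2974, 0.0177]
eef_rot: [-3.138, 0.003, -3.051]
force: [-0.5, -0.2, -1.6]
grip_width: 0.054
```

The jaws are on the tray at 54 mm, but a little high on its walls. I'll reopen slightly, go 8 mm lower and grip again.

Request:
{"name": "step_arm", "arguments": {"steps": [{"x":0,"y":0,"z":0,"ax":0,"ay":0,"az":0,"claw":0.064},{"x":0,"y":0,"z":0,"ax":0,"ay":0,"az":0,"claw":0.064},{"x":0.001,"y":0,"z":0.006,"ax":0,"ay":0,"az":0,"claw":0.064},{"x":0.001,"y":0,"z":0.005,"ax":0,"ay":0,"az":0,"claw":0.06},{"x":0,"y":0,"z":0.001,"ax":0,"ay":0,"az":0,"claw":0.045}]}}

```text
time_s: 6.85
ee_pos: [0.4749, -0.2977, 0.0048]
eef_rot: [-3.137, 0.004, -3.051]
force: [0.2, -0.4, 0.1]
grip_width: 0.0566
```

Request:
{"name": "step_arm", "arguments": {"grip_force": 15, "steps": [{"x":0,"y":0,"z":0.0005,"ax":0,"ay":0,"az":0,"claw":0.045},{"x":0,"y":0,"z":0,"ax":0,"ay":0,"az":0,"claw":0.045},{"x":0,"y":0,"z":0,"ax":0,"ay":0,"az":0,"claw":0.045}]}}

```text
time_s: 7.1
ee_pos: [0.4749, -0.2976, 0.0044]
eef_rot: [-3.138, 0.003, -3.051]
force: [-0.7, -0.7, 1.0]
grip_width: 0.0537
```

The fingertips now sit only about 4 mm above the tray's base, which would foul the bay's rim. I'll grip again 7 mm higher.

Request:
{"name": "step_arm", "arguments": {"steps": [{"x":0,"y":0,"z":0,"ax":0,"ay":0,"az":0,"claw":0.062},{"x":0,"y":0,"z":0,"ax":0,"ay":0,"az":0,"claw":0.062},{"x":0,"y":0,"z":-0.005,"ax":0,"ay":0,"az":0,"claw":0.062},{"x":0,"y":0,"z":-0.002,"ax":0,"ay":0,"az":0,"claw":0.062},{"x":0,"y":0,"z":0,"ax":0,"ay":0,"az":0,"claw":0.062}]}}

```text
time_s: 7.52
ee_pos: [0.4747, -0.2976, 0.0116]
eef_rot: [-3.138, 0.003, -3.051]
force: [0.3, 0.4, 1.1]
grip_width: 0.0621
```

Request:
{"name": "step_arm", "arguments": {"steps": [{"x":0,"y":0,"z":0,"ax":0,"ay":0,"az":0,"claw":0.045},{"x":0,"y":0,"z":0,"ax":0,"ay":0,"az":0,"claw":0.045},{"x":0,"y":0,"z":0,"ax":0,"ay":0,"az":0,"claw":0.045},{"x":0,"y":0,"z":0,"ax":0,"ay":0,"az":0,"claw":0.045}]}}

```text
time_s: 7.85
ee_pos: [0.4748, -0.2976, 0.0119]
eef_rot: [-3.138, 0.003, -3.051]
force: [-0.4, -0.5, 0.8]
grip_width: 0.0538
```

Run:
```python
from look import *
st()
```

```text
t 7.85 p [ 0.4748 -0.2976  0.0119] rpy [-179.8    0.2 -174.8] F [-0.4 -0.5  0.8] w 0.0538 q [-0.62  0.55  1.66 -0.    0.93 -2.29]
```

Request:
{"name": "step_arm", "arguments": {"steps": [{"x":0,"y":0,"z":-0.01,"ax":0,"ay":0,"az":0,"claw":0.045},{"x":0,"y":0,"z":-0.025,"ax":0,"ay":0,"az":0,"claw":0.045},{"x":0,"y":0,"z":-0.035,"ax":0,"ay":0,"az":0,"claw":0.045},{"x":0,"y":0,"z":-0.035,"ax":0,"ay":0,"az":0,"claw":0.045},{"x":0,"y":0,"z":-0.02,"ax":0,"ay":0,"az":0,"claw":0.045}]}}

```text
time_s: 8.27
ee_pos: [0.4718, -0.2953, 0.1385]
eef_rot: [3.138, -0.005, -3.051]
force: [0.4, 0.2, -0.5]
grip_width: 0.0538
```

Run:
```python
from look import *
o=st();im,d=vision.camera("wrist");cv2.imwrite("pics/w4.png",im[:,:,::-1])
plan([.50,.055,.16],185.7,12)
```

```text
t 8.27 p [ 0.4718 -0.2953  0.1385] rpy [ 179.8   -0.3 -174.8] F [ 0.4  0.2 -0.5] w 0.0538 q [-0.62  0.38  1.57 -0.    1.19 -2.29]
0 xyz mm [-4.9 28.9 -1.5] rot [ 0.   -0.01 -0.04]
1 xyz mm [-4.9 28.9 -1.5] rot [ 0.   -0.01 -0.04]
2 xyz mm [-4.9 28.9 -1.5] rot [ 0.   -0.01 -0.04]
3 xyz mm [-5.  28.9 -1.5] rot [ 0.   -0.01 -0.04]
4 xyz mm [-5.  28.9 -1.5] rot [ 0.   -0.01 -0.04]
5 xyz mm [-5.  28.9 -1.5] rot [ 0.   -0.01 -0.04]
6 xyz mm [-5.  28.9 -1.5] rot [ 0.   -0.01 -0.04]
7 xyz mm [-5.  28.9 -1.5] rot [ 0.   -0.01 -0.04]
8 xyz mm [-5.1 28.9 -1.5] rot [ 0.   -0.01 -0.04]
9 xyz mm [-5.1 28.9 -1.5] rot [ 0.   -0.01 -0.04]
10 xyz mm [-5.1 28.9 -1.5] rot [ 0.   -0.01 -0.04]
11 xyz mm [-5.1 28.9 -1.5] rot [ 0.   -0.01 -0.04]
```

View pics/w4.png

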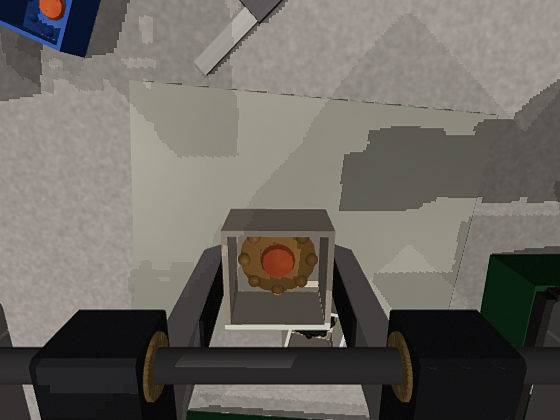

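The tray, at (278,265), is held level and square between the fingers. I'll carry it to the case.

Request:
{"name": "step_arm", "arguments": {"steps": [{"x":-0.003,"y":0.015,"z":-0.003,"ax":0,"ay":0,"az":0,"claw":0.045},{"x":-0.005,"y":0.029,"z":-0.003,"ax":0,"ay":0,"az":0,"claw":0.045},{"x":-0.005,"y":0.03,"z":-0.002,"ax":0,"ay":0,"az":0,"claw":0.045},{"x":-0.005,"y":0.03,"z":-0.002,"ax":0,"ay":0,"az":0,"claw":0.045},{"x":-0.005,"y":0.03,"z":-0.002,"ax":0,"ay":0,"az":0,"claw":0.045}]}}

```text
time_s: 8.73
ee_pos: [0.4836, -0.1609, 0.1588]
eef_rot: [-3.137, 0.004, -3.058]
force: [0.6, 0.2, -0.8]
grip_width: 0.0543
```

Request:
{"name": "step_arm", "arguments": {"steps": [{"x":-0.005,"y":0.03,"z":-0.002,"ax":0,"ay":0,"az":0,"claw":0.045},{"x":-0.005,"y":0.03,"z":-0.002,"ax":0,"ay":0,"az":0,"claw":0.045},{"x":-0.005,"y":0.03,"z":-0.002,"ax":0,"ay":0,"az":0,"claw":0.045},{"x":-0.005,"y":0.03,"z":-0.002,"ax":0,"ay":0,"az":0,"claw":0.045},{"x":-0.005,"y":0.03,"z":-0.002,"ax":0,"ay":0,"az":0,"claw":0.045}]}}

```text
time_s: 9.15
ee_pos: [0.4948, -0.0018, 0.1711]
eef_rot: [-3.137, 0.005, -3.059]
force: [0.8, -0.5, -0.7]
grip_width: 0.0538
```

Request:
{"name": "step_arm", "arguments": {"steps": [{"x":-0.005,"y":0.03,"z":0,"ax":0,"ay":0,"az":0,"claw":0.045},{"x":-0.005,"y":0.02,"z":0,"ax":0,"ay":0,"az":0,"claw":0.045},{"x":0,"y":0,"z":0,"ax":0,"ay":0,"az":0,"claw":0.045}]}}

```text
time_s: 9.4
ee_pos: [0.5002, 0.0557, 0.1728]
eef_rot: [-3.137, 0.007, -3.056]
force: [-0.6, 0.6, -1.1]
grip_width: 0.054
```

Run:
```python
from look import *
o=st();im,d=vision.camera("wrist");np.savez("pics/w5.npz",im=im,d=d);cv2.imwrite("pics/w5.png",im[:,:,::-1])
plan([.558,.061,.16],185.7,2)
```

```text
t 9.4 p [0.5002 0.0557 0.1728] rpy [-179.8    0.4 -175.1] F [-0.6  0.6 -1.1] w 0.054 q [ 0.04  0.22  1.7  -0.    1.21 -1.62]
0 xyz mm [-29.1   0.8   6.6] rot [-0.13  0.2  -0.39]
1 xyz mm [-29.2   0.6   6.5] rot [-0.13  0.2  -0.39]
```

View pics/w5.png

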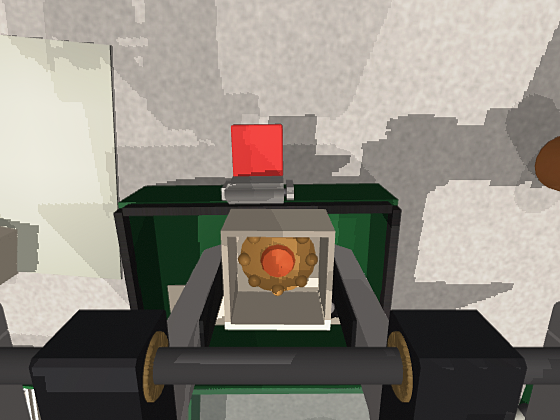

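Run:
```python
from look import *
c=cam("scene");im=np.load("pics/scene0.npz")['im'].astype(int)
m=((im[...,0]-im[...,1])>12);m[:225]=0;m[256:]=0;m[:,:295]=0;m[:,335:]=0
m=m.astype(np.uint8);k=max(cv2.findContours(m,0,1)[0],key=cv2.contourArea)[:,0];print(cv2.boundingRect(k))
Q=onplane(c,k[:,0],k[:,1],.011)[:,:2].astype(np.float32);r=cv2.minAreaRect(Q);print(r)
ct=cam("top");z=np.load("pics/t3.npz")
u,v=proj(c,[*r[0],.011]);tp=proj(ct,[.5582,.061,.011]);print(tri([c,ct],[(u,v),tuple(tp)]))
```

```text
(300, 231, 30, 21)
((0.5518690943717957, 0.06274621188640594), (0.06461842358112335, 0.06436172872781754), 5.2990570068359375)
[0.55690903 0.06016255 0.01704048]
```

Request:
{"name": "step_arm", "arguments": {"steps": [{"x":-0.028,"y":0.001,"z":0.004,"ax":-0.1,"ay":0.3,"az":-0.4,"claw":0.045},{"x":-0.026,"y":0.001,"z":0.01,"ax":-0.1,"ay":0.1,"az":-0.4,"claw":0.045},{"x":-0.002,"y":0,"z":0.02,"ax":0,"ay":0,"az":0,"claw":0.045},{"x":0,"y":0,"z":0.02,"ax":0,"ay":0,"az":0,"claw":0.045},{"x":0,"y":0,"z":0,"ax":0,"ay":0,"az":0,"claw":0.045}]}}

```text
time_s: 9.87
ee_pos: [0.5578, 0.0576, 0.1191]
eef_rot: [-3.14, 0.002, -3.042]
force: [-1.3, 0.6, -1.0]
grip_width: 0.0537
```

Run:
```python
from look import *
st();plan([.556,.061,.06],185.7,3)
```

```text
t 9.87 p [0.5578 0.0576 0.1191] rpy [-1.799e+02  1.000e-01 -1.743e+02] F [-1.3  0.6 -1. ] w 0.0537 q [ 0.04  0.41  1.59 -0.    1.15 -1.63]
0 xyz mm [ 0.5  1.2 19.7] rot [-0.04  0.04  0.01]
1 xyz mm [ 0.5  1.2 19.7] rot [-0.04  0.04  0.01]
2 xyz mm [ 0.5  1.2 19.7] rot [-0.04  0.04  0.01]
```

Request:
{"name": "step_arm", "arguments": {"steps": [{"x":0.001,"y":0.002,"z":0.02,"ax":0,"ay":0,"az":0,"claw":0.045},{"x":0.001,"y":0.002,"z":0.02,"ax":0,"ay":0,"az":0,"claw":0.045},{"x":0,"y":0,"z":0.02,"ax":0,"ay":0,"az":0,"claw":0.045},{"x":0,"y":0,"z":0,"ax":0,"ay":0,"az":0,"claw":0.045}]}}

```text
time_s: 10.2
ee_pos: [0.5562, 0.0573, 0.0608]
eef_rot: [-3.139, 0.004, -3.045]
force: [-0.2, -0.0, -1.6]
grip_width: 0.0537
```

Run:
```python
from look import *
st();plan([.556,.061,.028],185.7,3)
im,d=vision.camera("wrist");cv2.imwrite("pics/w6.png",im[:,:,::-1])
im,d=vision.camera("top");cv2.imwrite("pics/t6.png",cv2.resize(im[110:260,150:350],None,fx=4,fy=4,interpolation=2)[:,:,::-1])
```

```text
t 10.2 p [0.5562 0.0573 0.0608] rpy [-179.9    0.2 -174.5] F [-0.2 -0.  -1.6] w 0.0537 q [ 0.04  0.48  1.64 -0.    1.02 -1.63]
0 xyz mm [-0.   1.3 10.9] rot [-0.05  0.08 -0.06]
1 xyz mm [-0.   1.2 10.9] rot [-0.05  0.08 -0.06]
2 xyz mm [-0.1  1.2 10.9] rot [-0.05  0.08 -0.06]
```

View pics/w6.png

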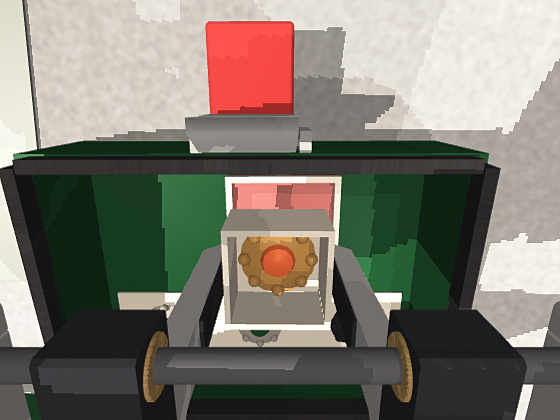

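View pics/t6.png

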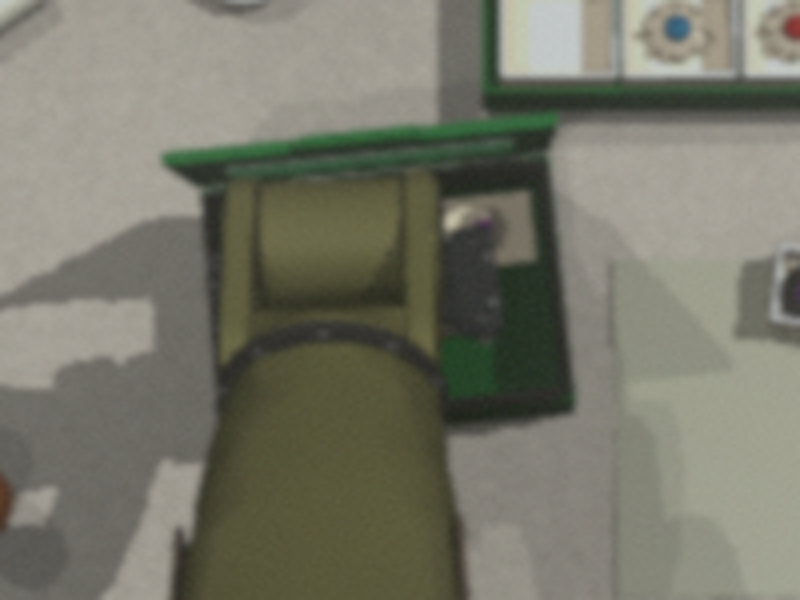

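In the wrist view the bay's front rim runs from (225,177) to (341,177), with the tray just behind it at (278,265). I'll use the rim's corners for a second fix on the bay.

Run:
```python
from look import *
o=ctrl.get_obs();c=cam("wrist",o)
P=onplane(c,[225,341],[178,176],.015);print(P, np.linalg.norm(P[0]-P[1]))
m=P.mean(0);a=np.radians(5.6);print("bay centre",m+np.array([np.cos(a),np.sin(a),0])*.038)
st()
```

```text
[[0.52604808 0.01963165 0.015     ]
 [0.51718243 0.09607028 0.015     ]] 0.07695104637179863
bay centre [0.55943389 0.06155911 0.015     ]
t 10.3 p [0.558  0.0576 0.0643] rpy [-179.8    0.5 -174.5] F [ 0.3 -0.2  0.3] w 0.0539 q [ 0.04  0.47  1.63 -0.    1.03 -1.63]
```

Request:
{"name": "step_arm", "arguments": {"steps": [{"x":0,"y":0.002,"z":0.015,"ax":0,"ay":0.2,"az":0,"claw":0.045},{"x":0,"y":0.002,"z":0.012,"ax":0,"ay":0.2,"az":0,"claw":0.045},{"x":0,"y":0.001,"z":0.005,"ax":0,"ay":0,"az":0,"claw":0.045},{"x":0,"y":0,"z":0,"ax":0,"ay":0,"az":0,"claw":0.045}]}}

```text
time_s: 10.63
ee_pos: [0.56, 0.0622, 0.0344]
eef_rot: [-3.138, 0.008, -3.046]
force: [0.3, 0.5, -0.6]
grip_width: 0.0541
```

Run:
```python
from look import *
st();plan([.558,.061,.023],185.7,3)
```

```text
t 10.63 p [0.56   0.0622 0.0344] rpy [-179.8    0.5 -174.5] F [ 0.3  0.5 -0.6] w 0.0541 q [ 0.05  0.52  1.64 -0.    0.97 -1.62]
0 xyz mm [ 0.7 -0.3  3.8] rot [-0.06  0.15 -0.08]
1 xyz mm [ 0.7 -0.3  3.8] rot [-0.06  0.15 -0.08]
2 xyz mm [ 0.7 -0.3  3.8] rot [-0.06  0.15 -0.08]
```

Request:
{"name": "step_arm", "arguments": {"steps": [{"x":0.001,"y":-0.001,"z":0.003,"ax":0,"ay":0.3,"az":0,"claw":0.045},{"x":0.001,"y":0,"z":0.003,"ax":0,"ay":0,"az":0,"claw":0.045},{"x":0.001,"y":0,"z":0.003,"ax":0,"ay":0,"az":0,"claw":0.045}]}}

```text
time_s: 10.88
ee_pos: [0.5575, 0.061, 0.0254]
eef_rot: [-3.138, 0.003, -3.046]
force: [-0.0, 0.8, -0.4]
grip_width: 0.0538
```

Request:
{"name": "step_arm", "arguments": {"steps": [{"x":0,"y":0,"z":0.0015,"ax":0,"ay":0,"az":0,"claw":0.045}]}}

```text
time_s: 10.97
ee_pos: [0.5573, 0.061, 0.0235]
eef_rot: [-3.138, 0.003, -3.046]
force: [0.6, 0.7, -0.3]
grip_width: 0.0536
```

Request:
{"name": "step_arm", "arguments": {"steps": [{"x":0,"y":0,"z":0.0015,"ax":0,"ay":0,"az":0,"claw":0.045}]}}

```text
time_s: 11.05
ee_pos: [0.5575, 0.061, 0.0226]
eef_rot: [-3.138, 0.003, -3.046]
force: [-7.9, 0.0, 20.5]
grip_width: 0.0538
```

Contact came at TCP z = 0.0226, as expected for the pad height. Now I release.

Request:
{"name": "step_arm", "arguments": {"steps": [{"x":0,"y":0,"z":-0.0005,"ax":0,"ay":0,"az":0,"claw":0.066},{"x":0,"y":0,"z":0,"ax":0,"ay":0,"az":0,"claw":0.066},{"x":0,"y":0,"z":0,"ax":0,"ay":0,"az":0,"claw":0.066},{"x":0,"y":0,"z":0,"ax":0,"ay":0,"az":0,"claw":0.066}]}}

```text
time_s: 11.38
ee_pos: [0.558, 0.061, 0.0237]
eef_rot: [-3.138, 0.005, -3.046]
force: [0.5, -0.4, -0.2]
grip_width: 0.066
```

Request:
{"name": "step_arm", "arguments": {"steps": [{"x":0,"y":0,"z":-0.01,"ax":0,"ay":0,"az":0,"claw":0.066},{"x":0,"y":0,"z":-0.025,"ax":0,"ay":0,"az":0,"claw":0.066},{"x":0,"y":0,"z":-0.035,"ax":0,"ay":0,"az":0,"claw":0.066},{"x":0.005,"y":0,"z":-0.035,"ax":0,"ay":0,"az":0,"claw":0.066},{"x":0,"y":0,"z":0,"ax":0,"ay":0,"az":0,"claw":0.066}]}}

```text
time_s: 11.8
ee_pos: [0.5512, 0.0607, 0.1337]
eef_rot: [-3.139, 0.001, -3.046]
force: [0.6, -0.1, -0.5]
grip_width: 0.0663
```

Run:
```python
from look import *
o=st()
im,d=vision.camera("wrist");np.savez("pics/w7.npz",im=im,d=d);cv2.imwrite("pics/w7.png",im[:,:,::-1])
c=cam("wrist",o);P=cloud(c,d);X,Y,Z=[P[...,i] for i in range(3)]
t=(Z>.041)&(Z<.056)&(abs(X-.558)<.04)&(abs(Y-.061)<.04)
zz=np.median(Z[t]);k=np.argwhere(t)[:,::-1];Q=onplane(c,k[:,0],k[:,1],zz)[:,:2].astype(np.float32);print(zz,k.mean(0),cv2.minAreaRect(Q))
A=np.c_[P[t][:,:2],np.ones(t.sum())];print("top plane slope",np.linalg.lstsq(A,P[t][:,2],rcond=None)[0])
```

```text
t 11.8 p [0.5512 0.0607 0.1337] rpy [-1.798e+02  1.000e-01 -1.745e+02] F [ 0.6 -0.1 -0.5] w 0.0663 q [ 0.05  0.38  1.59 -0.    1.17 -1.62]
0.04716983304180697 [277.40168971 219.5422427 ] ((0.5575027465820312, 0.061422258615493774), (0.05483667552471161, 0.054155249148607254), 5.586856842041016)
top plane slope [-0.00398001  0.00129647  0.04867114]
```

View pics/w7.png

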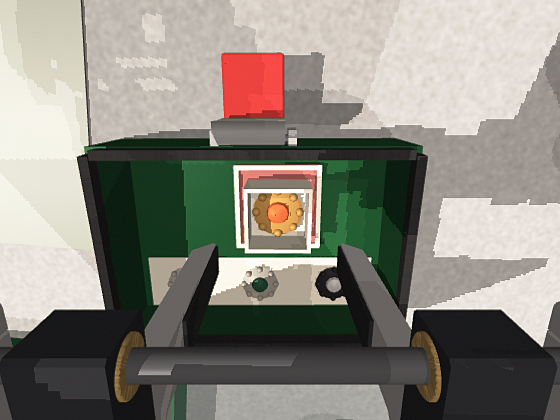

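The tray sits flat inside the rose rim at (278,215): top at z = 0.0472, and no measurable slope. Next I check the case's middle line from the front corners, at about (88,150) and (421,150), and locate the open lid.

Run:
```python
from look import *
c=cam("wrist",dict(ee_pos=[.5512,.0607,.1337],eef_rot=[-3.139,.001,-3.046]))
P=onplane(c,[84,425],[154,156],.066);print(P,np.linalg.norm(P[0]-P[1]),P.mean(0))
a=np.radians(5.6);x=np.array([np.cos(a),np.sin(a)]);print("centre guess",P.mean(0)[:2]+x*.085)
z=np.load("pics/t3.npz");ct=cam("top");Pt=cloud(ct,z['d']);Z=Pt[...,2]
y=np.array([-x[1],x[0]]);C=np.array([.583,.048]);L=(Pt[...,:2]-C)@x;M=(Pt[...,:2]-C)@y
m=(Z>.10)&(abs(M)<.14)&(L>.0)&(L<.14)
for zl in np.arange(.1,.26,.02):
    s=m&(abs(Z-zl)<.01)
    if s.sum()>5: print(round(zl,3),s.sum(),"L",np.percentile(L[s],[5,50,95]).round(4),"M",np.percentile(M[s],[0,100]).round(3))
st()
```

```text
[[ 0.51536255 -0.07970398  0.066     ]
 [ 0.49347737  0.1597029   0.066     ]] 0.24040510791015715 [0.50441996 0.03999946 0.066     ]
centre guess [0.58901429 0.048294  ]
0.1 42 L [0.0793 0.0823 0.0835] M [-0.111  0.113]
0.12 70 L [0.0771 0.08   0.0817] M [-0.121  0.116]
0.14 80 L [0.0733 0.0758 0.0782] M [-0.12   0.118]
0.16 58 L [0.0698 0.073  0.075 ] M [-0.119  0.112]
0.18 24 L [0.0655 0.0668 0.0685] M [-0.116  0.118]
0.2 86 L [0.0622 0.0638 0.0652] M [-0.121  0.117]
0.22 112 L [0.0588 0.0606 0.0656] M [-0.12   0.119]
0.24 328 L [0.0573 0.0608 0.0652] M [-0.12   0.117]
t 11.85 p [0.5506 0.0606 0.131 ] rpy [-1.798e+02 -1.000e-01 -1.745e+02] F [-0.8  0.6 -0.6] w 0.066 q [ 0.05  0.38  1.59 -0.    1.17 -1.62]
```

```bash
cat >> look.py <<'E'
_a=np.radians(5.6);CX=np.array([np.cos(_a),np.sin(_a)]);CY=np.array([-CX[1],CX[0]]);CC=np.array([.583,.048])
def loc(p): d=np.array(p[:2])-CC;return d@CX,d@CY,p[2]
def wor(L,M,z): q=CC+L*CX+M*CY;return [q[0],q[1],z]
def arc(th,off=0): return .085-.142*np.cos(th)+(.016+off)*np.sin(th), .069+.142*np.sin(th)+(.008+off)*np.cos(th)
E
python3 - <<'E'
from look import *
o=st();print(loc(o["ee_pos"]));plan(wor(-.02,0,.285),185.6,5)
E
```

```text
t 11.85 p [0.5506 0.0606 0.131 ] rpy [-1.798e+02 -1.000e-01 -1.745e+02] F [-0.8  0.6 -0.6] w 0.066 q [ 0.05  0.38  1.59 -0.    1.17 -1.62]
(np.float64(-0.03102107282420981), np.float64(0.01575100477285215), np.float64(0.13096429183670108))
0 xyz mm [ -2.2  -3.2 -30.8] rot [-0.03 -0.02 -0.02]
1 xyz mm [ -2.2  -3.2 -30.8] rot [-0.03 -0.02 -0.02]
2 xyz mm [ -2.2  -3.2 -30.8] rot [-0.03 -0.02 -0.02]
3 xyz mm [ -2.2  -3.2 -30.8] rot [-0.03 -0.02 -0.02]
4 xyz mm [ -2.2  -3.2 -30.8] rot [-0.03 -0.02 -0.02]
```

Request:
{"name": "step_arm", "arguments": {"steps": [{"x":-0.002,"y":-0.003,"z":-0.032,"ax":0,"ay":0,"az":0,"claw":0},{"x":-0.002,"y":-0.003,"z":-0.032,"ax":0,"ay":0,"az":0,"claw":0},{"x":-0.002,"y":-0.003,"z":-0.032,"ax":0,"ay":0,"az":0,"claw":0},{"x":-0.002,"y":-0.003,"z":-0.032,"ax":0,"ay":0,"az":0,"claw":0},{"x":-0.002,"y":-0.003,"z":-0.032,"ax":0,"ay":0,"az":0,"claw":0}]}}

```text
time_s: 12.27
ee_pos: [0.559, 0.047, 0.2884]
eef_rot: [-3.14, -0.017, -3.045]
force: [-0.1, 0.6, 1.1]
grip_width: 0.0357
```

Run:
```python
from look import *
o=st();print(loc(o["ee_pos"]));plan(wor(.105,0,.29),185.6,5)
```

```text
t 12.27 p [0.559  0.047  0.2884] rpy [-179.9   -1.  -174.5] F [-0.1  0.6  1.1] w 0.0357 q [ 0.02  0.29  1.35 -0.    1.53 -1.65]
(np.float64(-0.024018921630227896), np.float64(0.0013758963766499779), np.float64(0.28842669772766283))
0 xyz mm [-25.8  -0.2  -0.8] rot [-0.02 -0.2  -0.01]
1 xyz mm [-25.8  -0.3  -0.7] rot [-0.02 -0.2  -0.01]
2 xyz mm [-25.8  -0.3  -0.6] rot [-0.02 -0.2  -0.01]
3 xyz mm [-25.8  -0.3  -0.5] rot [-0.02 -0.2  -0.01]
4 xyz mm [-25.8  -0.3  -0.4] rot [-0.02 -0.2  -0.01]
```

Request:
{"name": "step_arm", "arguments": {"steps": [{"x":-0.02,"y":0,"z":0,"ax":0,"ay":-0.3,"az":0,"claw":0},{"x":-0.028,"y":0,"z":-0.001,"ax":0,"ay":-0.3,"az":0,"claw":0},{"x":-0.028,"y":0,"z":-0.001,"ax":0,"ay":-0.3,"az":0,"claw":0},{"x":-0.028,"y":0,"z":-0.001,"ax":0,"ay":0,"az":0,"claw":0},{"x":-0.025,"y":0,"z":-0.001,"ax":0,"ay":0,"az":0,"claw":0}]}}

```text
time_s: 12.68
ee_pos: [0.691, 0.059, 0.3007]
eef_rot: [-3.139, 0.01, -3.046]
force: [-0.2, 0.2, 0.4]
grip_width: 0.0027
```

Run:
```python
from look import *
o=st();print(loc(o["ee_pos"]));plan(wor(.105,0,.21),185.6,4)
```

```text
t 12.68 p [0.691  0.059  0.3007] rpy [-179.8    0.6 -174.5] F [-0.2  0.2  0.4] w 0.0027 q [ 0.03  0.6   0.88 -0.    1.65 -1.63]
(np.float64(0.10853748618163794), np.float64(0.00040528117776209244), np.float64(0.300673705463531))
0 xyz mm [ 1.1 -0.  22.7] rot [-0.04  0.14 -0.03]
1 xyz mm [ 1.1 -0.1 22.7] rot [-0.04  0.14 -0.03]
2 xyz mm [ 1.  -0.1 22.7] rot [-0.04  0.14 -0.03]
3 xyz mm [ 0.9 -0.1 22.7] rot [-0.04  0.14 -0.03]
```

Request:
{"name": "step_arm", "arguments": {"steps": [{"x":0,"y":0,"z":0.02,"ax":0,"ay":0.3,"az":0,"claw":0},{"x":0,"y":0,"z":0.025,"ax":0,"ay":0.2,"az":0,"claw":0},{"x":0,"y":0,"z":0.025,"ax":0,"ay":0,"az":0,"claw":0},{"x":0,"y":0,"z":0.018,"ax":0,"ay":0,"az":0,"claw":0},{"x":0,"y":0,"z":0,"ax":0,"ay":0,"az":0,"claw":0}]}}

```text
time_s: 13.1
ee_pos: [0.6957, 0.0591, 0.2025]
eef_rot: [-3.139, -0.004, -3.046]
force: [-0.3, 0.2, 0.3]
grip_width: 0.0007
```

Run:
```python
from look import *
o=st();print(loc(o["ee_pos"]))
pts=[arc(t) for t in np.arange(1.4,-.01,-.07)]
for t,p,q in zip(np.arange(1.4,-.01,-.07),pts,pts[1:]+[pts[-1]]): print(round(t,2),np.round(p,4),"tool x,z mm",round((p[0]-q[0])*1e3,1),round((p[1]-q[1])*1e3,1))
im,d=vision.camera("scene");cv2.imwrite("pics/s8.png",im[:,:,::-1])
```

```text
t 13.1 p [0.6957 0.0591 0.2025] rpy [-179.9   -0.2 -174.5] F [-0.3  0.2  0.3] w 0.0007 q [ 0.03  0.65  1.02 -0.    1.47 -1.63]
(np.float64(0.11325947538265906), np.float64(1.6915346023733392e-05), np.float64(0.20254181586484019))
1.4 [0.0766 0.2103] tool x,z mm 10.0 1.5
1.33 [0.0667 0.2088] tool x,z mm 9.9 2.2
1.26 [0.0568 0.2066] tool x,z mm 9.7 2.8
1.19 [0.0471 0.2038] tool x,z mm 9.5 3.5
1.12 [0.0375 0.2003] tool x,z mm 9.3 4.1
1.05 [0.0282 0.1962] tool x,z mm 9.0 4.8
0.98 [0.0192 0.1914] tool x,z mm 8.7 5.4
0.91 [0.0105 0.186 ] tool x,z mm 8.3 5.9
0.84 [0.0021 0.1801] tool x,z mm 7.9 6.5
0.77 [-0.0058  0.1736] tool x,z mm 7.5 7.0
0.7 [-0.0133  0.1666] tool x,z mm 7.0 7.5
0.63 [-0.0203  0.1591] tool x,z mm 6.5 7.9
0.56 [-0.0268  0.1512] tool x,z mm 6.0 8.3
0.49 [-0.0328  0.1429] tool x,z mm 5.4 8.7
0.42 [-0.0381  0.1342] tool x,z mm 4.8 9.0
0.35 [-0.0429  0.1252] tool x,z mm 4.1 9.3
0.28 [-0.047   0.1159] tool x,z mm 3.5 9.5
0.21 [-0.0505  0.1064] tool x,z mm 2.8 9.7
0.14 [-0.0534  0.0967] tool x,z mm 2.2 9.8
0.07 [-0.0555  0.0869] tool x,z mm 1.5 9.9
-0.0 [-0.057  0.077] tool x,z mm 0.0 0.0
```

View pics/s8.png

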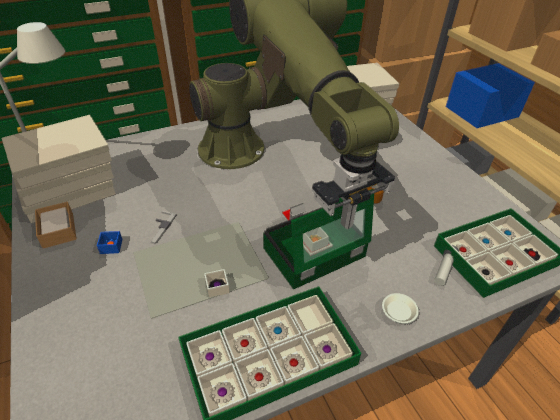

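The closed fingers at (350,215) stand behind the open lid and clear of it. I start pulling the lid over.

Request:
{"name": "step_arm", "arguments": {"steps": [{"x":0.012,"y":0,"z":-0.002,"ax":0,"ay":0,"az":0,"claw":0},{"x":0.012,"y":0,"z":-0.002,"ax":0,"ay":0,"az":0,"claw":0},{"x":0.008,"y":0,"z":0,"ax":0,"ay":0,"az":0,"claw":0},{"x":0.006,"y":0,"z":0,"ax":0,"ay":0,"az":0,"claw":0},{"x":0.006,"y":0,"z":0,"ax":0,"ay":0,"az":0,"claw":0}]}}

```text
time_s: 13.57
ee_pos: [0.6522, 0.0548, 0.2131]
eef_rot: [-3.139, 0.002, -3.046]
force: [1.0, -0.3, -0.2]
grip_width: 0.0003
```

Request:
{"name": "step_arm", "arguments": {"steps": [{"x":0.008,"y":0,"z":0,"ax":0,"ay":0,"az":0,"claw":0},{"x":0.008,"y":0,"z":0.001,"ax":0,"ay":0,"az":0,"claw":0}]}}

```text
time_s: 13.73
ee_pos: [0.6363, 0.0532, 0.2142]
eef_rot: [-3.139, 0.005, -3.046]
force: [2.0, -0.2, -0.0]
grip_width: 0.0007
```

Run:
```python
from look import *
o=st();print(loc(o["ee_pos"]))
```

```text
t 13.73 p [0.6363 0.0532 0.2142] rpy [-179.8    0.3 -174.5] F [ 2.  -0.2 -0. ] w 0.0007 q [ 0.03  0.49  1.24 -0.    1.41 -1.64]
(np.float64(0.0535479258175166), np.float64(8.803390249100098e-06), np.float64(0.21416250698698874))
```

Request:
{"name": "step_arm", "arguments": {"steps": [{"x":0.0095,"y":0,"z":0.005,"ax":0,"ay":0,"az":0,"claw":0},{"x":0.0095,"y":0,"z":0.005,"ax":0,"ay":0,"az":0,"claw":0},{"x":0.009,"y":0,"z":0.006,"ax":0,"ay":0,"az":0,"claw":0},{"x":0.009,"y":0,"z":0.006,"ax":0,"ay":0,"az":0,"claw":0},{"x":0.0085,"y":0,"z":0.006,"ax":0,"ay":0,"az":0,"claw":0}]}}

```text
time_s: 14.15
ee_pos: [0.5913, 0.0487, 0.1914]
eef_rot: [-3.138, 0.016, -3.046]
force: [1.6, 0.7, -0.0]
grip_width: 0.0007
```

Run:
```python
from look import *
o=st();print(loc(o["ee_pos"]))
```

```text
t 14.15 p [0.5913 0.0487 0.1914] rpy [-179.8    0.9 -174.5] F [ 1.6  0.7 -0. ] w 0.0007 q [ 0.02  0.4   1.42 -0.    1.3  -1.64]
(np.float64(0.008365976951116256), np.float64(-9.75657208267023e-05), np.float64(0.19144203800139087))
```

Request:
{"name": "step_arm", "arguments": {"steps": [{"x":0.008,"y":0,"z":0.009,"ax":0,"ay":0.3,"az":0,"claw":0},{"x":0.008,"y":0,"z":0.009,"ax":0,"ay":0.3,"az":0,"claw":0},{"x":0.0075,"y":0,"z":0.009,"ax":0,"ay":0.3,"az":0,"claw":0},{"x":0.007,"y":0,"z":0.009,"ax":0,"ay":0,"az":0,"claw":0},{"x":0.0065,"y":0,"z":0.009,"ax":0,"ay":0,"az":0,"claw":0}]}}

```text
time_s: 14.57
ee_pos: [0.5553, 0.045, 0.1509]
eef_rot: [-3.137, 0.011, -3.046]
force: [1.4, -0.5, 1.2]
grip_width: 0.0004
```

Run:
```python
from look import *
o=st();print(loc(o["ee_pos"]))
```

```text
t 14.57 p [0.5553 0.045  0.1509] rpy [-179.7    0.6 -174.5] F [ 1.4 -0.5  1.2] w 0.0004 q [ 0.02  0.36  1.57 -0.    1.2  -1.65]
(np.float64(-0.027837381963150994), np.float64(-0.00031371197058713187), np.float64(0.1508857104122532))
```

Request:
{"name": "step_arm", "arguments": {"steps": [{"x":0.0055,"y":0,"z":0.0085,"ax":0,"ay":0.3,"az":0,"claw":0},{"x":0.005,"y":0,"z":0.009,"ax":0,"ay":0.3,"az":0,"claw":0},{"x":0.0045,"y":0,"z":0.009,"ax":0,"ay":0,"az":0,"claw":0},{"x":0.004,"y":0,"z":0.009,"ax":0,"ay":0,"az":0,"claw":0},{"x":0.0035,"y":0,"z":0.009,"ax":0,"ay":0,"az":0,"claw":0}]}}

```text
time_s: 14.98
ee_pos: [0.5336, 0.0427, 0.1063]
eef_rot: [-3.137, 0.007, -3.046]
force: [1.9, 0.7, 2.0]
grip_width: 0.0006
```

Run:
```python
from look import *
o=st();print(loc(o["ee_pos"]))
```

```text
t 14.98 p [0.5336 0.0427 0.1063] rpy [-179.7    0.4 -174.5] F [1.9 0.7 2. ] w 0.0006 q [ 0.01  0.37  1.68 -0.    1.09 -1.65]
(np.float64(-0.04969149723681895), np.float64(-0.0004949140358541912), np.float64(0.10625656353399672))
```

Now slower, watching the force against the hook and gasket.

Request:
{"name": "step_arm", "arguments": {"steps": [{"x":0.003,"y":0,"z":0.006,"ax":0,"ay":0.2,"az":0,"claw":0},{"x":0.002,"y":0,"z":0.005,"ax":0,"ay":0,"az":0,"claw":0},{"x":0.001,"y":0,"z":0.004,"ax":0,"ay":0,"az":0,"claw":0}]}}

```text
time_s: 15.23
ee_pos: [0.5268, 0.0419, 0.0888]
eef_rot: [-3.137, 0.003, -3.046]
force: [3.4, 1.5, 8.0]
grip_width: 0.0007
```

Request:
{"name": "step_arm", "arguments": {"steps": [{"x":0.0005,"y":0,"z":0.003,"ax":0,"ay":0,"az":0,"claw":0},{"x":0.0005,"y":0,"z":0.003,"ax":0,"ay":0,"az":0,"claw":0}]}}

```text
time_s: 15.4
ee_pos: [0.5263, 0.0418, 0.083]
eef_rot: [-3.137, 0.005, -3.046]
force: [-0.8, 1.3, 6.8]
grip_width: 0.0006
```

Request:
{"name": "step_arm", "arguments": {"steps": [{"x":0.0005,"y":0,"z":0.002,"ax":0,"ay":0,"az":0,"claw":0},{"x":0,"y":0,"z":0.002,"ax":0,"ay":0,"az":0,"claw":0}]}}

```text
time_s: 15.57
ee_pos: [0.5262, 0.0418, 0.0795]
eef_rot: [-3.137, 0.006, -3.046]
force: [-5.2, -0.7, 12.3]
grip_width: 0.0004
```

Request:
{"name": "step_arm", "arguments": {"steps": [{"x":0,"y":0,"z":0.0015,"ax":0,"ay":0,"az":0,"claw":0}]}}

```text
time_s: 15.65
ee_pos: [0.5261, 0.0418, 0.0784]
eef_rot: [-3.137, 0.005, -3.046]
force: [-6.3, 0.1, 11.9]
grip_width: 0.0003
```

Request:
{"name": "step_arm", "arguments": {"steps": [{"x":0,"y":0,"z":0.0015,"ax":0,"ay":0,"az":0,"claw":0}]}}

```text
time_s: 15.73
ee_pos: [0.526, 0.0418, 0.0775]
eef_rot: [-3.137, 0.005, -3.046]
force: [-4.2, -0.5, 14.0]
grip_width: 0.0004
```

Request:
{"name": "step_arm", "arguments": {"steps": [{"x":0,"y":0,"z":0.001,"ax":0,"ay":0,"az":0,"claw":0}]}}

```text
time_s: 15.82
ee_pos: [0.526, 0.0418, 0.077]
eef_rot: [-3.137, 0.005, -3.046]
force: [-5.4, 0.3, 14.7]
grip_width: 0.0003
```

Request:
{"name": "step_arm", "arguments": {"steps": [{"x":0,"y":0,"z":0.0015,"ax":0,"ay":0,"az":0,"claw":0}]}}

```text
time_s: 15.9
ee_pos: [0.526, 0.0418, 0.0763]
eef_rot: [-3.137, 0.005, -3.046]
force: [-6.2, 0.2, 15.2]
grip_width: 0.0006
```

Request:
{"name": "step_arm", "arguments": {"steps": [{"x":0,"y":0,"z":0.001,"ax":0,"ay":0,"az":0,"claw":0}]}}

```text
time_s: 15.98
ee_pos: [0.526, 0.0418, 0.076]
eef_rot: [-3.137, 0.005, -3.046]
force: [-5.8, -0.2, 16.0]
grip_width: 0.0002
```

Run:
```python
from look import *
o=st();print(loc(o["ee_pos"]))
im,d=vision.camera("wrist");cv2.imwrite("pics/w9.png",im[:,:,::-1])
o=st()
```

```text
t 15.98 p [0.526  0.0418 0.076 ] rpy [-179.7    0.3 -174.5] F [-5.8 -0.2 16. ] w 0.0002 q [ 0.01  0.39  1.72 -0.01  1.02 -1.65]
(np.float64(-0.05738219953162346), np.float64(-0.0005991667284344248), np.float64(0.07601226542344494))
t 16.03 p [0.526  0.0418 0.0761] rpy [-179.7    0.3 -174.5] F [-5.2  0.5 15.9] w 0.0007 q [ 0.01  0.39  1.72 -0.01  1.02 -1.65]
```

View pics/w9.png

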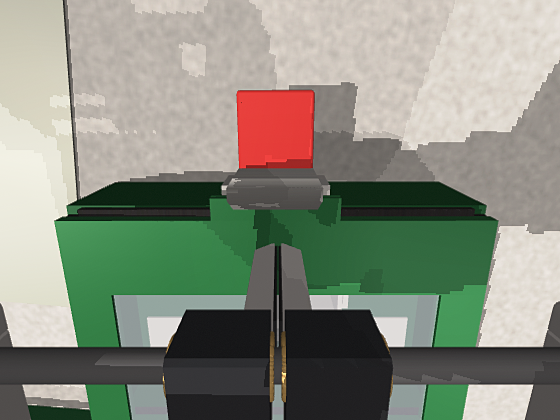

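```bash
cat >> look.py <<'E'
def tab():
    o=ctrl.get_obs();im,d=vision.camera("wrist");c=cam("wrist",o);P=cloud(c,d);h=cv2.cvtColor(im,cv2.COLOR_RGB2HSV)
    m=((h[...,0]<8)|(h[...,0]>172))&(h[...,1]>140)&(abs(P[...,0]-.455)<.03)&(abs(P[...,1]-.035)<.03)
    q=P[m];L=(q[:,:2]-CC)@CX;f=np.polyfit(L,q[:,2],1)
    print("tab slope (dz/dx)",f[0].round(3),"z at L=-.138",np.polyval(f,-.138).round(4))
    g=(h[...,0]>50)&(h[...,0]<90)&(h[...,1]>100)
    L=(P[...,:2]-CC)@CX;M=(P[...,:2]-CC)@CY;s=g&(L<-.04)&(L>-.075)&(abs(M)<.1)&(abs(M)>.03);
    if s.sum()>20: print("lid bar z at L",np.median(L[s]).round(4),np.median(P[...,2][s]).round(4))
E
python3 - <<'E'
from look import *
tab()
E
```

```text
tab slope (dz/dx) -0.081 z at L=-.138 0.0521
lid bar z at L -0.0581 0.0764
```

Run:
```python
from look import *
for f,p,r in [("w1",[.4366,.047,.185],[3.136,-.001,-2.969]),("w7",[.5512,.0607,.1337],[-3.139,.001,-3.046])]:
    z=np.load(f"pics/{f}.npz");im,d=z['im'],z['d'];c=cam("wrist",dict(ee_pos=p,eef_rot=r));P=cloud(c,d);h=cv2.cvtColor(im,cv2.COLOR_RGB2HSV)
    m=((h[...,0]<8)|(h[...,0]>172))&(h[...,1]>140)&(abs(P[...,0]-.455)<.03)&(abs(P[...,1]-.035)<.03)
    q=P[m];L=(q[:,:2]-CC)@CX;g=np.polyfit(L,q[:,2],1);print(f,g[0],np.polyval(g,-.138))
```

```text
w1 -0.024638881733688042 0.05061310158356883
w7 0.07677776315207363 0.050274970924166024
```

Request:
{"name": "step_arm", "arguments": {"steps": [{"x":0,"y":0,"z":0.0015,"ax":0,"ay":0,"az":0,"claw":0}]}}

```text
time_s: 16.17
ee_pos: [0.526, 0.0418, 0.0756]
eef_rot: [-3.137, 0.005, -3.046]
force: [-7.4, 0.1, 17.1]
grip_width: 0.0006
```

Request:
{"name": "step_arm", "arguments": {"steps": [{"x":0,"y":0,"z":0.0015,"ax":0,"ay":0,"az":0,"claw":0}]}}

```text
time_s: 16.25
ee_pos: [0.5259, 0.0418, 0.075]
eef_rot: [-3.137, 0.005, -3.046]
force: [-7.3, 0.7, 16.9]
grip_width: 0.0003
```

Run:
```python
from look import *
st();tab()
```

```text
t 16.25 p [0.5259 0.0418 0.075 ] rpy [-179.7    0.3 -174.5] F [-7.3  0.7 16.9] w 0.0003 q [ 0.01  0.4   1.72 -0.01  1.02 -1.65]
tab slope (dz/dx) -0.066 z at L=-.138 0.0518
lid bar z at L -0.0581 0.0753
```

Request:
{"name": "step_arm", "arguments": {"steps": [{"x":0,"y":0,"z":-0.0015,"ax":0,"ay":0,"az":0,"claw":0},{"x":0,"y":0,"z":-0.0015,"ax":0,"ay":0,"az":0,"claw":0}]}}

```text
time_s: 16.47
ee_pos: [0.5261, 0.0418, 0.0793]
eef_rot: [-3.136, 0.006, -3.046]
force: [0.0, 0.0, -0.2]
grip_width: 0.0004
```

Request:
{"name": "step_arm", "arguments": {"steps": [{"x":0,"y":0,"z":-0.0015,"ax":0,"ay":0,"az":0,"claw":0},{"x":0,"y":0,"z":-0.0015,"ax":0,"ay":0,"az":0,"claw":0}]}}

```text
time_s: 16.63
ee_pos: [0.5256, 0.0418, 0.0822]
eef_rot: [-3.136, 0.004, -3.046]
force: [-0.5, 0.2, -0.8]
grip_width: 0.0008
```

Run:
```python
from look import *
st();tab()
```

```text
t 16.63 p [0.5256 0.0418 0.0822] rpy [-179.7    0.3 -174.5] F [-0.5  0.2 -0.8] w 0.0008 q [ 0.01  0.39  1.72 -0.01  1.04 -1.65]
tab slope (dz/dx) -0.094 z at L=-.138 0.0524
lid bar z at L -0.0582 0.0791
```

With the fingers at z = 0.082 there is no force on them, and the lid stays at its initial latched height (0.079). It's latched, so I retreat and check.

Request:
{"name": "step_arm", "arguments": {"steps": [{"x":0,"y":0,"z":-0.01,"ax":0,"ay":0,"az":0,"claw":0},{"x":0,"y":0,"z":-0.03,"ax":0,"ay":0,"az":0,"claw":0},{"x":0.01,"y":0,"z":-0.035,"ax":0,"ay":0,"az":0,"claw":0},{"x":0.03,"y":0,"z":-0.035,"ax":0,"ay":0,"az":0,"claw":0},{"x":0.04,"y":0,"z":-0.01,"ax":0,"ay":0,"az":0,"claw":0}]}}

```text
time_s: 17.1
ee_pos: [0.4478, 0.0348, 0.2007]
eef_rot: [-3.137, -0.005, -3.046]
force: [-0.0, -0.4, 1.8]
grip_width: 0.0002
```

Request:
{"name": "step_arm", "arguments": {"steps": [{"x":0.04,"y":0,"z":-0.01,"ax":0,"ay":0,"az":0,"claw":0},{"x":0.03,"y":0,"z":0,"ax":0,"ay":0,"az":0,"claw":0},{"x":0,"y":0,"z":0,"ax":0,"ay":0,"az":0,"claw":0},{"x":0,"y":0,"z":0,"ax":0,"ay":0,"az":0,"claw":0},{"x":0,"y":0,"z":0,"ax":0,"ay":0,"az":0,"claw":0}]}}

```text
time_s: 17.52
ee_pos: [0.3715, 0.0277, 0.2169]
eef_rot: [-3.136, 0.003, -3.046]
force: [0.1, 0.6, 1.1]
grip_width: 0.0004
```

Run:
```python
from look import *
st();tab()
im,d=vision.camera("scene");cv2.imwrite("pics/s10.png",im[:,:,::-1])
P=cloud(cam("scene"),d);L=(P[...,:2]-CC)@CX;M=(P[...,:2]-CC)@CY
h=cv2.cvtColor(im,cv2.COLOR_RGB2HSV);g=(h[...,0]>50)&(h[...,0]<90)&(h[...,1]>120)&(abs(M)<.11)&(P[...,2]>.065)
for a,b in [(-.085,-.04),(.05,.08)]:
    s=g&(L>a)&(L<b);print(a,b,np.median(P[...,2][s]))
P0=np.load("pics/scene0P.npy");
for a,b in [(-.085,-.04),(.05,.08)]:
    s=g&(L>a)&(L<b);print("initial",np.median(P0[...,2][s]))
```

```text
t 17.52 p [0.3715 0.0277 0.2169] rpy [-179.7    0.2 -174.5] F [0.1 0.6 1.1] w 0.0004 q [-0.02 -0.12  1.95 -0.01  1.31 -1.69]
tab slope (dz/dx) 0.722 z at L=-.138 0.0555
-0.085 -0.04 0.08034828880713707
0.05 0.08 0.07884142824194584
initial 0.0802327594253106
initial 0.07863348598966968
```

View pics/s10.png

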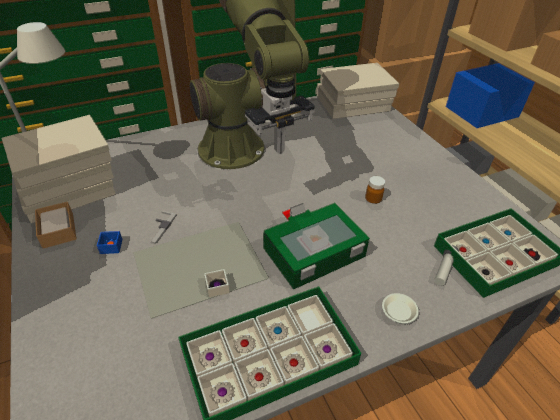

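The lid at (316,240) is shut at its initial latched height, to within 0.2 mm. The tray shows through the panel at (315,238), and the violet tray, jar and calliper have not moved.

Run:
```python
from look import *
print(ticket.hand_in())
```

```text
the job is handed in; nothing more can be done
None
```

The job is done and handed in at about 17.6 s. I pressed the red tab until the lid sprang open, set the cream tray with the gold and orange brooch down in the rose bay and released it. I then swung the lid down and pressed it (about 19 N at most) until the latch held it.

**Last checks that passed**
- **Tray:** it lay flat in the bay, its top at 47 mm with no measurable slope, about 1 mm from the bay's measured centre. That was measured before closing; through the shut lid it still looks in place.
- **Lid:** it is at its initial latched height to within 0.2 mm, with the arm clear and nothing touching it.
- **Bystanders:** the other tray, the jar and the calliper look unmoved in the final picture; I did not measure their positions.

**Checks that were weak or disagreed**
- **Bay position:** the view from the scene camera through the lid was about 6 mm off from the top and wrist views. I trusted those two.
- **Tab height:** two-view triangulation failed (21 to 36 mm against the stated 49 mm), so I used depth readings and the stated height instead.
- **Latch:** the last reading of the red tab's height was unusable because the view was poor. That the latch is shut rests on the lid's height, the tab's reading just before I backed off, and no force on the fingers on release.
- **Grasp:** it took three tries to get the gripping height right.
- **Tray landing:** it met the pad with a brief push of about 20 N.

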